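Feed a cassette through the tape eraser with the push stick

ROBOT

A 7-joint arm with a two-finger parallel gripper is mounted at the origin on the work surface. World frame = base frame: x ahead of the robot, y to its left, z up, the work surface at z = 0. Lengths are in m, angles in rad, forces in N, time in s.
With the tool pointing down it reaches from about 0.4 to 0.85 m from the base axis. Payload 6.9 kg.
Tool frame: the origin (TCP) lies on the front face of the gripper's body, between the roots of the fingers; the fingertips stand 73 mm ahead of it and the grasp point (between the pads) lies 54 mm ahead of it; x points along the fingers, z is the direction in which the jaws open and shut, and the axes are right-handed (so a half turn about x gives the same grasp; the last joint's range is limited). The gripper opens to 85 mm and grips with 20 to 120 N. Pads are 22 mm wide; open, the fingers measure 114 mm over their backs; the gripper's body (76 mm by 85 mm) begins 54 mm behind the grasp point. The pads swing forward as they close: fully open they stand 13 mm farther back than shut.
Start: joints at [1.208, 0.507, -0.238, 1.5, 0.126, 1.149, -0.155], TCP at [0.282, -0.558, 0.304] pointing down, gripper open.
Joint ranges: [-3.08, 3.08], [-0.24, 2.05], [-1.43, 1.35], [0, 2.5], [-1.52, 4.66], [0.17, 1.96], [-2.89, 2.89]. Speed limits (rad/s): [2.39, 2.39, 3.14, 3.14, 3.14, 3.14, 3.14].

INTERFACE

Orientations are given as a rotation vector (axis times angle).
In Python, from cell import sensors, viewer, ticket gives the robot as it stands.
- The arm moves only by the tool send_rows, never from a script. Its argument "rows" is a list of rows, each an object of numbers: "tx", "ty", "tz": the shift along the world's x, y, z in units of 25 mm (1.0 is 25 mm); "ax", "ay", "az": the turn, a rotation vector about the world's x, y, z in units of 6 degrees (1.0 is 6 degrees); "jaw": the finger opening in mm, from 0 to 85.4. In form: [{"tx": .., "ty": .., "tz": .., "ax": .., "ay": .., "az": .., "jaw": ..}, ...]. A call has 1 to 12 rows; each row is the pose to reach, as a shift and turn from the pose commanded when the call began; what a row does not reach only later rows make up. A row lasts 1/8 s, in which the tool goes at most 62.5 mm and 10.7 degrees, less where a joint would pass 70% of its speed; a pose out of reach is approached as far as the arm can. A call with a gripper value outside its range is refused whole. The fingers move at their own pace and stop on an object; the grip force is fixed at half the most. Time passes only in rows, so rows that repeat a pose let the fingers close. It gives the time, the measured TCP pose, the force and the opening at its end, in the units of the state.
- sensors.get_obs(): the state, without advancing time (a new reading comes with each control period).
- viewer.snapshot(name): name is "side" or "top" or "wrist"; returns the picture (384x512x3 uint8, red, green, blue); there is no depth.
- viewer.calibration(name): a dict with "K" (3x3 intrinsics, pixels), "T" (4x4, takes a point from camera to world coordinates); the wrist camera has in their place "T_tool_cam" (4x4, takes a point from camera to tool coordinates, whose origin is the TCP and whose axes are the tool frame's). Camera axes: x right, y up, looking along -z (the intrinsics and any distortion apply to the point x, -y, -z); pixel columns grow to the right and rows downward; lengths in m; the calibration is good to about 2 mm. The wrist camera is an equidistant fisheye: a pixel r from the principal point sees the ray r / f radians off the axis. A picture is of the moment at which its call begins: read the wrist's pose just before it. calibration takes no time and is no camera call.
- ticket.finish_job(): hands the job in, once; it reports no verdict.
The state is a dict: "time": time; "joints": joint angles; "dq": joint speeds; "effort": joint torques, N m; "ee_pos": TCP position; "orientation": TCP orientation; "ft_force": force on the tool from outside, world axes, zero at the start; "wrist_torque": the same for the moment, N m; "width": opening from 0.0 (shut) to 1.0 (fully open).
Only numpy, scipy, OpenCV 4.12 (cv2) and the standard library are available. Lean on these libraries where they do the work, as an engineer would, in place of code of your own. Each camera call takes 0.05 s, during which the arm holds its last target.

TASK

Take the wooden push stick from its tray and use its notched end to bring the cassette lying on the feed track flat against the metal fence, then push it along the fence, under the tape eraser and out the other side until it meets the end stop. Keep it flat against the fence from before it enters the eraser until it is at the stop; only the stick may touch it, never the gripper. Then lay the stick back flat in its tray, handle up, without disturbing the other things on the counter.

Things in the scene. Friction and masses are not known exactly. Their poses are not given: they have to be found in the camera images.
- track: Fixed feed track. Origin at table height under the eraser's middle; +y feed direction, +x towards the fence, z up. Grey deck 18 mm thick, y = -255 to +195, x = -105 to +85 mm. Aluminium fence 15 mm wide, 14 mm above the deck, guiding face at x = +35. End stop, 14 mm high, face at y = +170. Cassette on the fence: its centre at x = 0; at the stop also y = 115.5 mm.
- eraser_top (a point): Middle of the top of the grey tape eraser that bridges the deck: (0, 0, 118) mm in the track's frame. The eraser spans y = -30 to +30 mm and x = -100 to +85; the tunnel under it is 45 mm high above the deck and reaches from x = -70 to +50, the fence running inside it.
- fence_infeed (a point): Point on the fence's guiding face at deck height, infeed end: (35, -240, 18) mm in the track's frame.
- fence_outfeed (a point): Point on the fence's guiding face at deck height where it meets the end stop's face: (35, 170, 18) mm in the track's frame.
- cassette: Cassette to feed, in a black hard case, paper label and two white hubs on top: 70 mm along its x, 109 along its y, 17 high, about 85 g, loose. Origin at the centre of its underside. Starts flat on the deck on the infeed side of the eraser, its long side 10 to 30 mm off the fence at mid-length, up to 0.2 rad askew, +y towards the feed direction.
- stick: Wooden push stick, 260 mm long, about 120 g, loose. Origin under the middle of the grip (near its centre of mass), +x along the blade, z up. Handle block x = -55 to +45 mm, 24 mm wide (y), flat sides from z = 15 to top 60. Blade 16 mm wide, z = 0 to 15, to x = 160; notched head beyond (see stick_notch). Starts in the tray, handle up, blade along the tray's +x.
- stick_grip (a point): Middle of the handle, 45 mm above the stick's underside: a good place to grip across the 24 mm width.
- stick_notch (a point): Inner corner of the L-shaped notch, (180, 5, 7.5) mm in the stick's frame. Head face at x = 180, y = -15 to +5, pushes from behind (head: x = 160 to 180, 30 mm wide); lip beside it, y = +5 to +15, runs on to x = 205: its inner face y = +5 presses towards -y. Head and lip are z = 0 to 15. With the blade along the feed, the lip is on the side away from the fence.
- tray: Fixed shallow plywood tray: 310 mm along its x, 66 mm along its y, walls 5 mm thick and 14 mm high, inner floor 5 mm above the table. Origin at the centre of its underside. The stick starts on its floor with the stick's origin about 70 mm behind the tray's middle (towards -x).
- spare_a: Bystander: another cassette, the same size, on the table beyond the infeed end. Leave alone.
- brush: Bystander: hand brush lying near the robot. Leave alone.
- puck: Bystander: steel record weight, 72 mm across, 40 mm high, on the table near the robot. Leave alone.
- cleaner: Bystander: amber bottle, 140 mm high, behind the track. Leave alone.
- mug: Bystander: white mug, 90 mm high, behind the track. Leave alone.
Things that resemble listed ones, but are neither listed nor needed, are in the scene too. What is shaped like the cassette but turquoise or yellow is not meant.

How it is judged:
On the way, in this order (a step that is already met when the one before it is completed fails the run):
1. the cassette lies flat against the fence (within 6 mm and 0.06 rad), still short of the eraser, with the stick touching it (x of cassette in the frame of track above -0.006 m and angle between the y axis of cassette and the y axis of track, either way round below 0.06 rad and y of cassette in the frame of track below -0.08 m and contact force between stick and cassette above 0.05 N), for 0.1 s.
2. the stick pushes the cassette, flat on the fence, under the eraser (x of cassette in the frame of track above -0.006 m and angle between the y axis of cassette and the y axis of track, either way round below 0.06 rad and y of cassette in the frame of track between -0.03 and 0.06 m and contact force between stick and cassette above 0.02 N), for 0.05 s.
3. the cassette reaches the end stop (within 6 mm), flat on the fence (x of cassette in the frame of track above -0.006 m and angle between the y axis of cassette and the y axis of track, either way round below 0.06 rad and y of cassette in the frame of track above 0.1095 m), for 0.1 s.
At the end, for the whole second after the job is handed in: The cassette rests on the deck within 6 mm of the end stop, within 6 mm of the fence and 0.06 rad parallel to it; the stick lies flat on the tray's floor between its walls, handle up, released; both at rest (all of step 3 and y of cassette in the frame of track below 0.121 m and x of cassette in the frame of track below 0.006 m and z of cassette in the frame of track below 0.022 m and linear speed of each of cassette, stick below 0.01 m/s and z of stick in the frame of tray below 0.01 m and y of stick in the frame of tray between -0.02 and 0.02 m and x of stick in the frame of tray between -0.1 and 0.1 m and angle between stick's own z axis and vertical below 0.1 rad and angle between the x axis of stick and the x axis of tray, either way round below 0.12 rad); the robot touches nothing.
It fails at once if the cassette comes off the fence (more than 6 mm, or more than 0.06 rad askew) with any part of it under the eraser or beyond (y of cassette in the frame of track above -0.082 m and not (x of cassette in the frame of track above -0.006 m and angle between the y axis of cassette and the y axis of track, either way round below 0.06 rad)).
It fails at once if the gripper or arm touches the cassette (contact force between any of the fingers, the arm and cassette above 0.3 N).
It fails at once if a bystander is moved by more than 20 mm (distance of any of spare_a, brush, puck, cleaner, mug from where it was at the start of the episode above 0.02 m).
It also fails if it takes over 72 s, if anything falls off the work surface, if the arm or the gripper's body presses on something with over 40 N, if the wrist force passes 120 N, or if a joint passes its speed limit or range.

## Working session

There is one attempt and no reset: what is moved stays moved. The work goes in short steps, Python scripts to look and compute and a tool call to move; the robot and the scene stay as the last step left them, time stands still between calls to the robot, and variables do not carry over. Pictures are saved under pics/ and viewed, and the job is handed in when it is done.

Besides the shell and the picture viewer there is one more tool, called by a JSON object that holds its "method" and its "body". send_rows: Moves the arm, as the interface text tells. Its arguments: {"type":"object","properties":{"rows":{"type":"array","items":{"type":"object","properties":{"tx":{"type":"number"},"ty":{"type":"number"},"tz":{"type":"number"},"ax":{"type":"number"},"ay":{"type":"number"},"az":{"type":"number"},"jaw":{"type":"number"}}}}},"required":["rows"]}

```bash
ls; mkdir -p pics; python3 - <<'E'
from cell import sensors, viewer
import cv2
o=sensors.get_obs()
for k in o: print(k,o[k])
for n in ("side","top","wrist"):
    cv2.imwrite(f"pics/{n}0.png",viewer.snapshot(n)[:,:,::-1]); c=viewer.calibration(n); print(n,{k:(v.tolist() if hasattr(v,'tolist') else v) for k,v in c.items()})
E
```

```text
pics
time 0.0
joints [ 1.20850131  0.50834533 -0.23748099  1.50112415  0.1256596   1.14887363
 -0.15478397]
dq [ 0.00172665 -0.00013083  0.00133668 -0.00218001 -0.0008964  -0.0010441
  0.0002349 ]
effort [-1.98217945e-04 -6.20601225e+01 -2.18646012e+00 -2.49655062e+01
  1.28853330e-02  1.18152844e-02 -1.43479519e-05]
ee_pos [ 0.28158342 -0.55756811  0.30302636]
orientation [ 0.85906277  1.39644448 -0.85756224]
ft_force [0.18089418 0.12286828 0.011077  ]
wrist_torque [-0.03072428  0.00651241 -0.03670724]
width 1.000642350300142
side {'K': [[352.44761557032996, 0.0, 262.5414859010153], [0.0, 352.44761557032996, 191.43615291328612], [0.0, 0.0, 1.0]], 'T': [[-0.9947032500049267, 0.06560204390851135, -0.07913163883468166, 0.44294687271503125], [-0.10155906833480752, -0.5085458082252687, 0.8550245122658616, 0.9599636712187706], [0.01584929236914531, 0.8585321967005864, 0.5125146506782644, 0.6554745869343804], [0.0, 0.0, 0.0, 1.0]]}
top {'K': [[435.3145610785057, 0.0, 265.8889237033605], [0.0, 435.3145610785057, 196.38392550610263], [0.0, 0.0, 1.0]], 'T': [[0.027944510157175518, 0.9834486549349909, -0.17901912595762687, 0.2461382672010952], [-0.9994440094618902, 0.030746587857611613, 0.012896483468583157, 0.030301541860289223], [0.018187256605018513, 0.17855920710417406, 0.9837610651248156, 1.698395439050447], [0.0, 0.0, 0.0, 1.0]]}
wrist {'K': [[297.3186396354542, 0.0, 251.79376194221084], [0.0, 297.3186396354542, 196.80481976896402], [0.0, 0.0, 1.0]], 'T_tool_cam': [[-0.0006183263155507979, 0.2605035914650909, -0.9654726803521446, -0.07042699103600208], [-3.0250660829394454e-05, 0.9654728596011254, 0.2605036592037066, 0.06583836692390643], [0.9999998083787133, 0.00019028245437650745, -0.0005890968702511419, 0.0006629887716131933], [0.0, 0.0, 0.0, 1.0]]}
```

```bash
python3 - <<'E'
import cv2
for n in("side","top","wrist"):
    i=cv2.imread(f"pics/{n}0.png"); cv2.imwrite(f"pics/{n}0b.png",cv2.resize(i,(800,600),interpolation=cv2.INTER_CUBIC))
E
```

```text
(no output)
```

View pics/top0b.png

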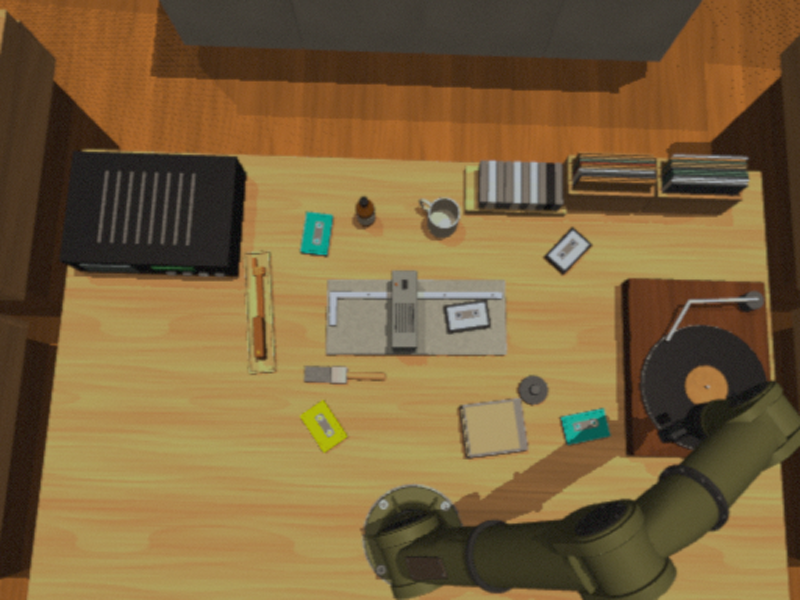

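View pics/side0b.png

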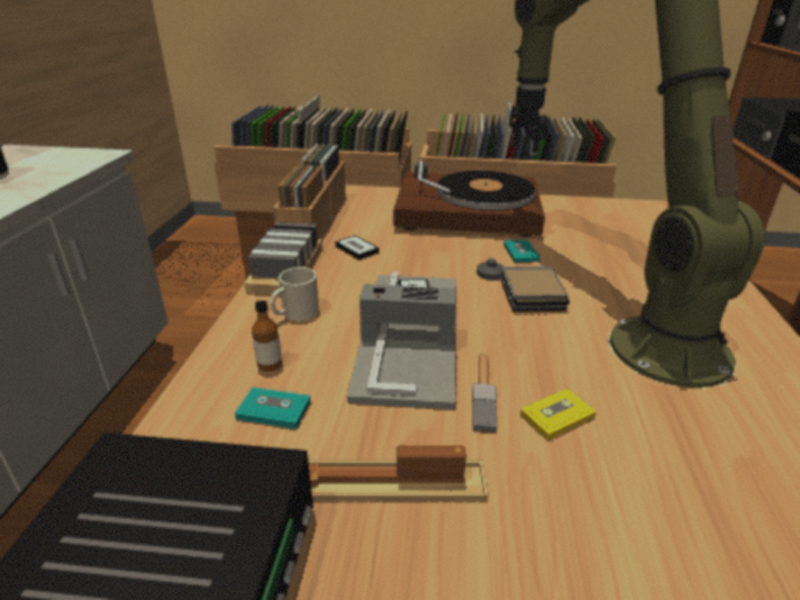

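View pics/wrist0b.png

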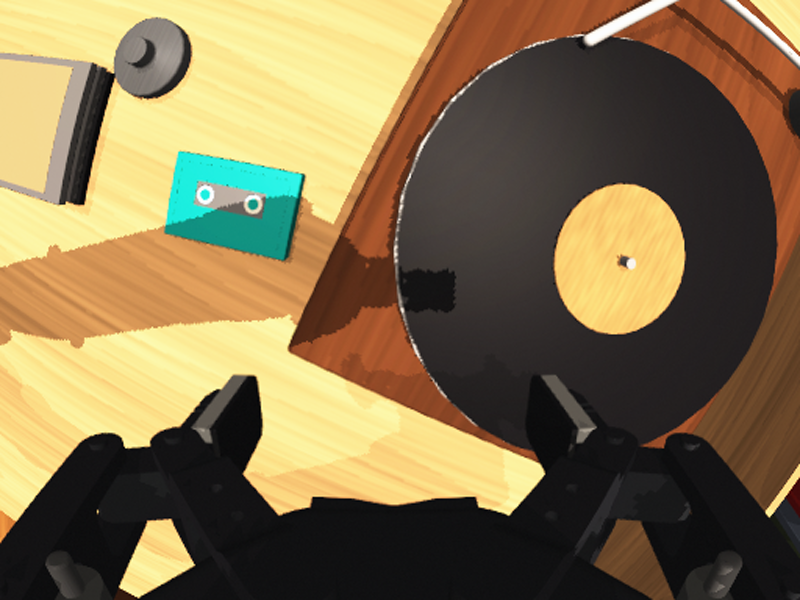

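The top view (800 px scale) shows the track around (415,318), with the eraser at (403,310). The black-cased cassette with the white label is at (467,316) on the deck. A similar one at (568,250) off the track is spare_a, and the turquoise and yellow ones are decoys. The stick is in its tray at (260,310), handle towards the robot. I'll get coarse positions from this.

```bash
cat > h.py <<'E'
import numpy as np, cv2
from scipy.spatial.transform import Rotation as R
from cell import sensors, viewer
def ray(n,uv,T_tool=None):
    c=viewer.calibration(n);K=c['K'];u,v=uv
    x=(u-K[0,2])/K[0,0];y=(v-K[1,2])/K[1,1]
    if n=='wrist':
        r=np.hypot(x,y);d=np.array([np.sin(r)*x/r,-np.sin(r)*y/r,-np.cos(r)]);T=T_tool@c['T_tool_cam']
    else: d=np.array([x,-y,-1.]);T=c['T']
    d=T[:3,:3]@d;return T[:3,3],d/np.linalg.norm(d)
def atz(n,uv,z,T=None):
    o,d=ray(n,uv,T);return o+d*(z-o[2])/d[2]
def tri(rays):
    A=0;b=0
    for o,d in rays:
        P=np.eye(3)-np.outer(d,d);A=A+P;b=b+P@o
    p=np.linalg.solve(A,b);return p,[np.linalg.norm((np.eye(3)-np.outer(d,d))@(p-o)) for o,d in rays]
def tool():
    o=sensors.get_obs();T=np.eye(4);T[:3,:3]=R.from_rotvec(o['orientation']).as_matrix();T[:3,3]=o['ee_pos'];return T
def proj(n,p,T=None):
    c=viewer.calibration(n);K=c['K'];M=c['T'] if n!='wrist' else T@c['T_tool_cam']
    q=M[:3,:3].T@(np.array(p)-M[:3,3]);x,y,z=q[0],-q[1],-q[2]
    if n=='wrist':
        r=np.hypot(x,y);t=np.arctan2(r,z);x,y=x/r*t,y/r*t
    else:x,y=x/z,y/z
    return np.array([K[0,0]*x+K[0,2],K[1,1]*y+K[1,2]])
def snapw(tag):
    T=tool();i=viewer.snapshot('wrist')[:,:,::-1];cv2.imwrite(f'pics/{tag}_raw.png',i);np.save(f'pics/{tag}.npy',T)
    cv2.imwrite(f'pics/{tag}.png',cv2.resize(i,(800,600),interpolation=cv2.INTER_CUBIC));return T
E
python3 - <<'E'
from h import *
print(tool().round(3))
s=1.5625
for k,(u,v,z) in dict(eraser_top=(403,310,.118),cass=(467,316,.035),fin=(502,297,.032),fout=(337,296,.032),trackBL=(506,355,.018),trackTL=(327,355,.018),stickh=(260,338,.06),head=(258,268,.02),trayT=(260,253,.014),trayB=(260,373,.014),cleaner=(364,198,.14),mug=(442,205,.09),brush=(345,375,.02),puck=(533,390,.04),ampcorner=(240,270,.1),ampcornerlow=(238,275,0.05)).items():
    print(k,atz('top',(u/s,v/s),z).round(3))
E
```

```text
[[-0.001  0.893  0.451  0.282]
 [ 0.001  0.451 -0.893 -0.558]
 [-1.    -0.    -0.001  0.303]
 [ 0.     0.     0.     1.   ]]
eraser_top [0.525 0.039 0.118]
cass [ 0.53  -0.12   0.035]
fin [ 0.581 -0.207  0.032]
fout [0.571 0.205 0.032]
trackBL [ 0.437 -0.22   0.018]
trackTL [0.424 0.224 0.018]
stickh [0.456 0.382 0.06 ]
head [0.639 0.408 0.02 ]
trayT [0.679 0.407 0.014]
trayB [0.375 0.386 0.014]
cleaner [0.791 0.14  0.14 ]
mug [ 0.797 -0.049  0.09 ]
brush [0.376 0.177 0.02 ]
puck [ 0.351 -0.283  0.04 ]
ampcorner [0.614 0.433 0.1  ]
ampcornerlow [0.612 0.45  0.05 ]
```

{"method": "send_rows", "body": {"rows": [{"tx": 1, "ty": 2, "tz": 1, "az": -1, "jaw": 85}, {"tx": 2, "ty": 4.2, "tz": 2, "az": -2, "jaw": 85}, {"tx": 3, "ty": 6.4, "tz": 3, "az": -3, "jaw": 85}, {"tx": 4, "ty": 8.6, "tz": 3.5, "az": -4, "jaw": 85}, {"tx": 5, "ty": 10.8, "tz": 3.5, "az": -4.5, "jaw": 85}, {"tx": 6, "ty": 13, "tz": 3.5, "az": -4.5, "jaw": 85}, {"tx": 7, "ty": 15, "tz": 3.5, "az": -4.5, "jaw": 85}, {"tx": 7.5, "ty": 16.5, "tz": 3.5, "az": -4.5, "jaw": 85}, {"tx": 7.5, "ty": 17, "tz": 3.5, "az": -4.5, "jaw": 85}, {"tx": 7.5, "ty": 17, "tz": 3.5, "az": -4.5, "jaw": 85}]}}

```text
invalid input at $.rows[0]: expected keys tx, ty, tz, ax, ay, az, jaw
```

```bash
python3 - <<'E'
from h import *
print(snapw('w1').round(3),sensors.get_obs()['joints'].round(2))
E
```

```text
[[-0.001  0.893  0.451  0.282]
 [ 0.001  0.451 -0.893 -0.558]
 [-1.    -0.    -0.001  0.303]
 [ 0.     0.     0.     1.   ]] [ 1.21  0.51 -0.24  1.5   0.13  1.15 -0.15]
```

View pics/w1.png

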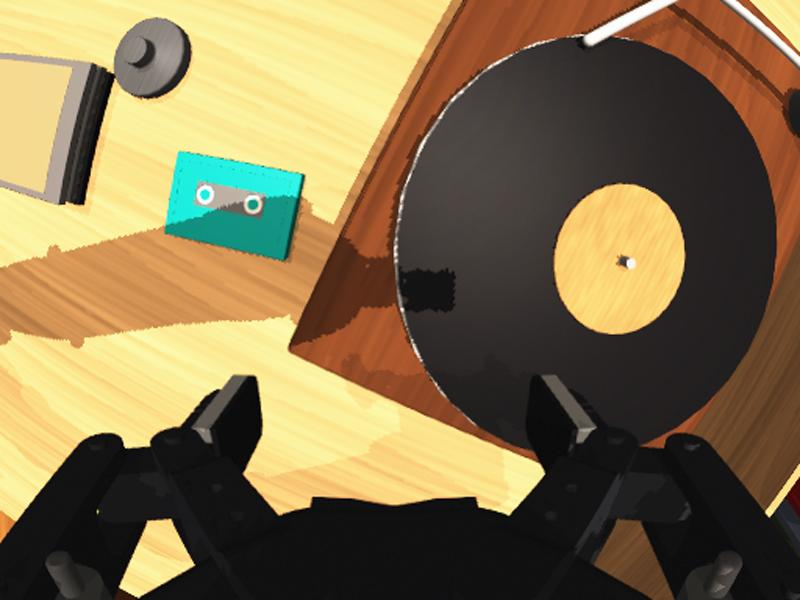

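The move was refused because every key is required, so nothing moved and the picture is unchanged.

{"method": "send_rows", "body": {"rows": [{"tx": 1, "ty": 2, "tz": 1, "ax": 0, "ay": 0, "az": -1, "jaw": 85}, {"tx": 2, "ty": 4.2, "tz": 2, "ax": 0, "ay": 0, "az": -2, "jaw": 85}, {"tx": 3, "ty": 6.4, "tz": 3, "ax": 0, "ay": 0, "az": -3, "jaw": 85}, {"tx": 4, "ty": 8.6, "tz": 3.5, "ax": 0, "ay": 0, "az": -4, "jaw": 85}, {"tx": 5, "ty": 10.8, "tz": 3.5, "ax": 0, "ay": 0, "az": -4.5, "jaw": 85}, {"tx": 6, "ty": 13, "tz": 3.5, "ax": 0, "ay": 0, "az": -4.5, "jaw": 85}, {"tx": 7, "ty": 15, "tz": 3.5, "ax": 0, "ay": 0, "az": -4.5, "jaw": 85}, {"tx": 7.5, "ty": 16.5, "tz": 3.5, "ax": 0, "ay": 0, "az": -4.5, "jaw": 85}, {"tx": 7.5, "ty": 17, "tz": 3.5, "ax": 0, "ay": 0, "az": -4.5, "jaw": 85}, {"tx": 7.5, "ty": 17, "tz": 3.5, "ax": 0, "ay": 0, "az": -4.5, "jaw": 85}]}}

```text
time: 1.45
ee_pos: [0.469, -0.1327, 0.3913]
orientation: [1.211, 1.208, -1.211]
ft_force: [0.1, -1.1, -0.4]
width: 0.995
```

```bash
python3 - <<'E'
from h import *
print(snapw('w1').round(3),sensors.get_obs()['joints'].round(2))
E
```

```text
[[-0.     1.    -0.002  0.469]
 [-0.    -0.002 -1.    -0.133]
 [-1.    -0.     0.     0.391]
 [ 0.     0.     0.     1.   ]] [ 0.48  0.23 -0.32  1.69  0.08  1.23 -1.44]
```

View pics/w1.png

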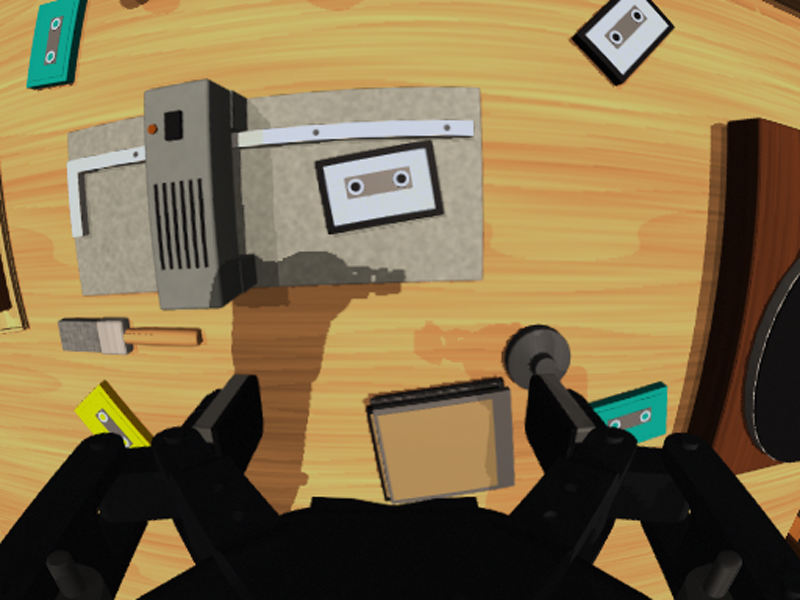

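The wrist view (800 px scale) shows the deck corners near (480,88), (482,278), (83,295) and (68,132). The fence runs from (474,130) to (70,165), and the cassette corners are near (317,160), (432,142), (442,213) and (330,233). Next I'll take a second view on the way to the tray.

{"method": "send_rows", "body": {"rows": [{"tx": 0, "ty": 2, "tz": 0, "ax": 0, "ay": 0, "az": 0, "jaw": 85}, {"tx": 0, "ty": 4.2, "tz": 0, "ax": 0, "ay": 0, "az": 0, "jaw": 85}, {"tx": 0, "ty": 6.5, "tz": 0, "ax": 0, "ay": 0, "az": 0, "jaw": 85}, {"tx": 0, "ty": 8, "tz": 0, "ax": 0, "ay": 0, "az": 0, "jaw": 85}, {"tx": 0, "ty": 8, "tz": 0, "ax": 0, "ay": 0, "az": 0, "jaw": 85}, {"tx": 0, "ty": 8, "tz": 0, "ax": 0, "ay": 0, "az": 0, "jaw": 85}]}}

```text
time: 2.25
ee_pos: [0.4696, 0.065, 0.3912]
orientation: [1.213, 1.206, -1.214]
ft_force: [0.1, 0.3, 0.2]
width: 0.996
```

```bash
python3 - <<'E'
from h import *
print(snapw('w2').round(3))
E
```

```text
[[-0.     1.    -0.006  0.47 ]
 [-0.001 -0.006 -1.     0.065]
 [-1.    -0.     0.001  0.391]
 [ 0.     0.     0.     1.   ]]
```

View pics/w2.png

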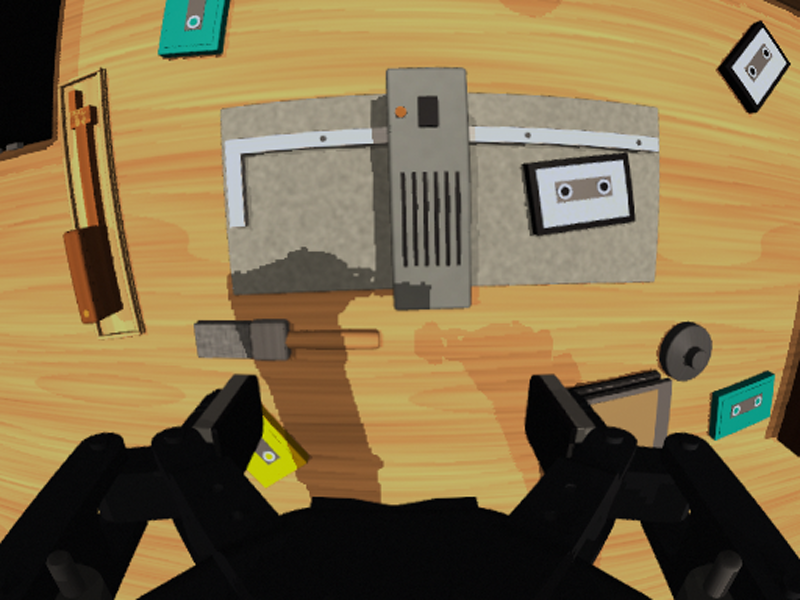

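{"method": "send_rows", "body": {"rows": [{"tx": -0.4, "ty": 2, "tz": -1, "ax": 0, "ay": 0, "az": 0, "jaw": 85}, {"tx": -0.4, "ty": 4.2, "tz": -2, "ax": 0, "ay": 0, "az": 0, "jaw": 85}, {"tx": -0.4, "ty": 6.5, "tz": -3, "ax": 0, "ay": 0, "az": 0, "jaw": 85}, {"tx": -0.4, "ty": 8, "tz": -4, "ax": 0, "ay": 0, "az": 0, "jaw": 85}, {"tx": -0.4, "ty": 8, "tz": -4, "ax": 0, "ay": 0, "az": 0, "jaw": 85}, {"tx": -0.4, "ty": 8, "tz": -4, "ax": 0, "ay": 0, "az": 0, "jaw": 85}]}}

```text
time: 3.05
ee_pos: [0.4603, 0.2652, 0.2914]
orientation: [1.213, 1.205, -1.214]
ft_force: [0.4, -0.8, -0.5]
width: 0.991
```

```bash
python3 - <<'E'
from h import *
print(snapw('w3').round(3))
E
```

```text
[[ 0.     1.    -0.006  0.46 ]
 [-0.001 -0.006 -1.     0.265]
 [-1.     0.     0.001  0.291]
 [ 0.     0.     0.     1.   ]]
```

View pics/w3.png

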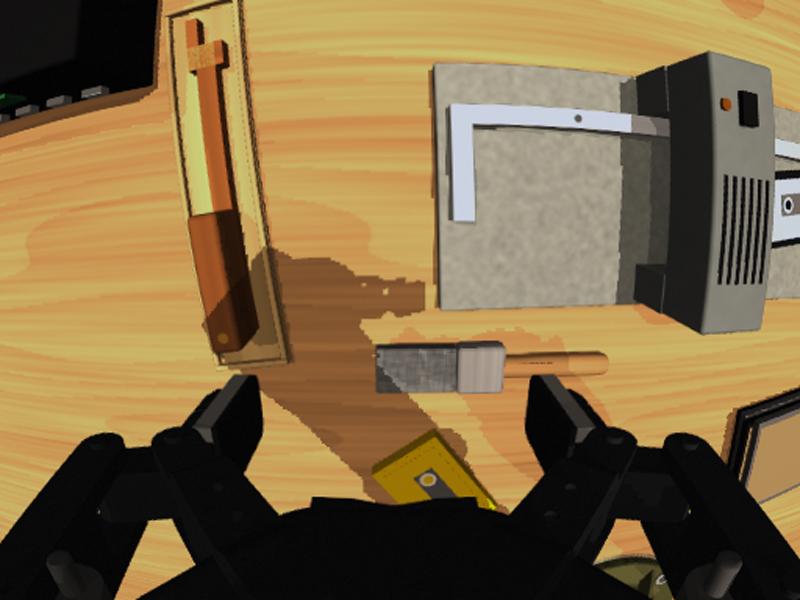

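In w2 the deck corners are at (222,107), (658,107), (654,282) and (232,294), with the cassette near (527,163) to (633,222). In w3 the stick handle runs from (215,213) to (232,350) and the head is at (208,55). Next, a view from above the tray.

{"method": "send_rows", "body": {"rows": [{"tx": -0.5, "ty": 1.5, "tz": 0, "ax": 0, "ay": 0, "az": 0, "jaw": 85}, {"tx": -1, "ty": 3.2, "tz": 0, "ax": 0, "ay": 0, "az": 0, "jaw": 85}, {"tx": -1, "ty": 4.8, "tz": 0, "ax": 0, "ay": 0, "az": 0, "jaw": 85}, {"tx": -1, "ty": 4.8, "tz": 0, "ax": 0, "ay": 0, "az": 0, "jaw": 85}, {"tx": -1, "ty": 4.8, "tz": 0, "ax": 0, "ay": 0, "az": 0, "jaw": 85}]}}

```text
time: 3.72
ee_pos: [0.4354, 0.3853, 0.2918]
orientation: [1.213, 1.205, -1.213]
ft_force: [1.0, -0.3, -0.5]
width: 0.998
```

```bash
python3 - <<'E'
from h import *
print(snapw('w4').round(3))
E
```

```text
[[ 0.001  1.    -0.006  0.435]
 [-0.001 -0.006 -1.     0.385]
 [-1.     0.001  0.001  0.292]
 [ 0.     0.     0.     1.   ]]
```

View pics/w4.png

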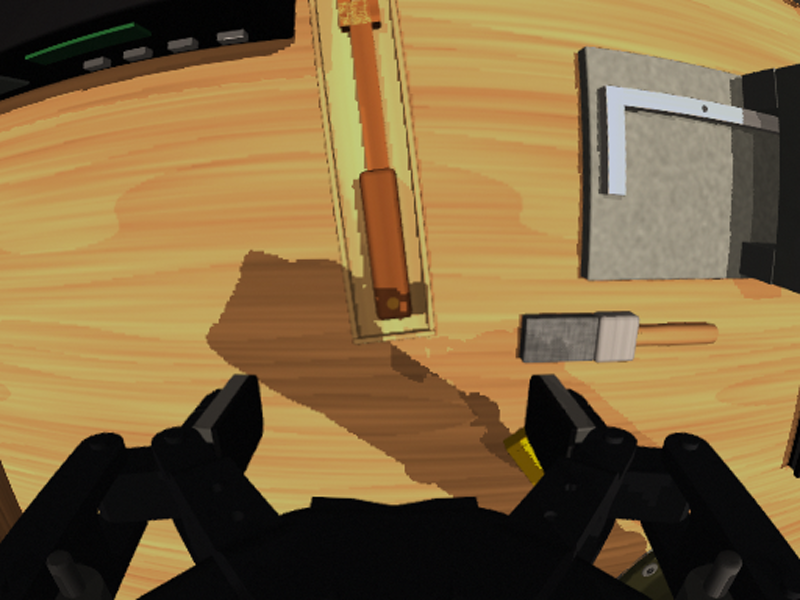

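Next, enlarged crops of the handle and tray in w3 and w4, and of the track in w1 and w2.

```bash
python3 - <<'E'
import cv2,numpy as np
def crop(t,u0,v0,w,h,s,out):
    i=cv2.imread(f'pics/{t}_raw.png')[v0:v0+h,u0:u0+w]
    i=cv2.resize(i,None,fx=s,fy=s,interpolation=cv2.INTER_CUBIC)
    for k in range(0,w,20): cv2.putText(i,str(u0+k),(k*s,9),0,.35,(0,0,255),1);cv2.line(i,(k*s,10),(k*s,14),(0,0,255),1)
    for k in range(0,h,20): cv2.putText(i,str(v0+k),(0,k*s+4),0,.35,(0,0,255),1)
    return cv2.imwrite(f'pics/{out}.png',i)
crop('w4',190,90,110,140,4,'c4')
crop('w3',100,0,100,240,2,'c3')
crop('w3',110,120,90,120,4,'c3b')
E
```

```text
(no output)
```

View pics/c4.png

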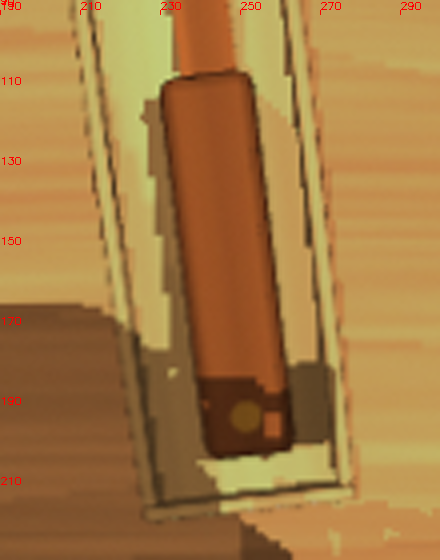

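View pics/c3b.png

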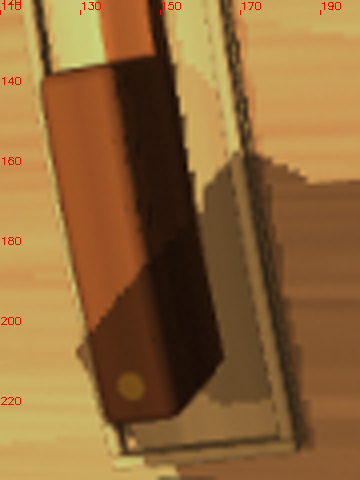

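View pics/c3.png

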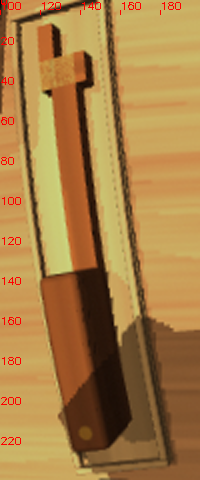

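```bash
cat > m1.py <<'E'
from h import *
T={k:np.load(f'pics/{k}.npy') for k in('w1','w2','w3','w4')}
H=dict(FL=((120.5,138.8),(231,111.2)),FR=((137,136.2),(252.5,108.5)),RL=((137,224.5),(241.8,204)),RR=((154.5,223.5),(263,202)),
 trayRL=((139.5,236),(227.5,220)),trayRR=((185,232.5),(278,213)))
P={}
for k,(a,b) in H.items():
    p,e=tri([ray('wrist',a,T['w3']),ray('wrist',b,T['w4'])]);P[k]=p
    print(k,p.round(4),np.round(e,4))
for k in('FL','FR','RL','RR'): print(k,'z.065',atz('wrist',H[k][1],.065,T['w4']).round(4),atz('wrist',H[k][0],.065,T['w3']).round(4))
for k in('trayRL','trayRR'): print(k,'z.014',atz('wrist',H[k][1],.014,T['w4']).round(4))
E
python3 m1.py
```

```text
FL [0.5101 0.4048 0.0612] [0.0007 0.0007]
FR [0.5122 0.3833 0.0656] [0.0005 0.0005]
RL [0.413  0.3951 0.0604] [0.0004 0.0004]
RR [0.4154 0.3727 0.0623] [0.0002 0.0002]
trayRL [0.3778 0.4152 0.011 ] [0.0006 0.0006]
trayRR [0.3845 0.3515 0.0087] [0.0008 0.0008]
FL z.065 [0.5093 0.4044 0.065 ] [0.511  0.4032 0.065 ]
FR z.065 [0.5118 0.3832 0.065 ] [0.5126 0.3836 0.065 ]
RL z.065 [0.414  0.3949 0.065 ] [0.4151 0.3931 0.065 ]
RR z.065 [0.416  0.3728 0.065 ] [0.4166 0.3717 0.065 ]
trayRL z.014 [0.3783 0.4148 0.014 ]
trayRR z.014 [0.3871 0.3522 0.014 ]
```

Handle top measured at z ≈ 0.061–0.066 (expected 0.065), with length ≈ 97 mm and width ≈ 22 mm, both as expected. That puts the stick origin at about (0.468, 0.389) and its yaw at about 5.9°, so I'll grasp there.

{"method": "send_rows", "body": {"rows": [{"tx": 0.7, "ty": 0.1, "tz": -1, "ax": 0, "ay": 0, "az": 0.5, "jaw": 85}, {"tx": 1.32, "ty": 0.16, "tz": -2.5, "ax": 0, "ay": 0, "az": 1.03, "jaw": 85}, {"tx": 1.32, "ty": 0.16, "tz": -4, "ax": 0, "ay": 0, "az": 1.03, "jaw": 85}, {"tx": 1.32, "ty": 0.16, "tz": -5.5, "ax": 0, "ay": 0, "az": 1.03, "jaw": 85}, {"tx": 1.32, "ty": 0.16, "tz": -6.8, "ax": 0, "ay": 0, "az": 1.03, "jaw": 85}, {"tx": 1.32, "ty": 0.16, "tz": -7.5, "ax": 0, "ay": 0, "az": 1.03, "jaw": 85}, {"tx": 1.32, "ty": 0.16, "tz": -7.5, "ax": 0, "ay": 0, "az": 1.03, "jaw": 85}, {"tx": 1.32, "ty": 0.16, "tz": -7.5, "ax": 0, "ay": 0, "az": 1.03, "jaw": 85}]}}

```text
time: 4.78
ee_pos: [0.468, 0.3914, 0.1052]
orientation: [1.134, 1.256, -1.131]
ft_force: [0.1, 0.4, 0.0]
width: 0.996
```

```bash
python3 - <<'E'
from h import *
print(snapw('w5').round(4), sensors.get_obs()['ft_force'])
E
```

```text
[[ 0.0015  0.9946  0.1037  0.468 ]
 [ 0.0012  0.1037 -0.9946  0.3914]
 [-1.      0.0017 -0.0011  0.1052]
 [ 0.      0.      0.      1.    ]] [-1.32268953  0.42080667 -0.25952817]
```

View pics/w5.png

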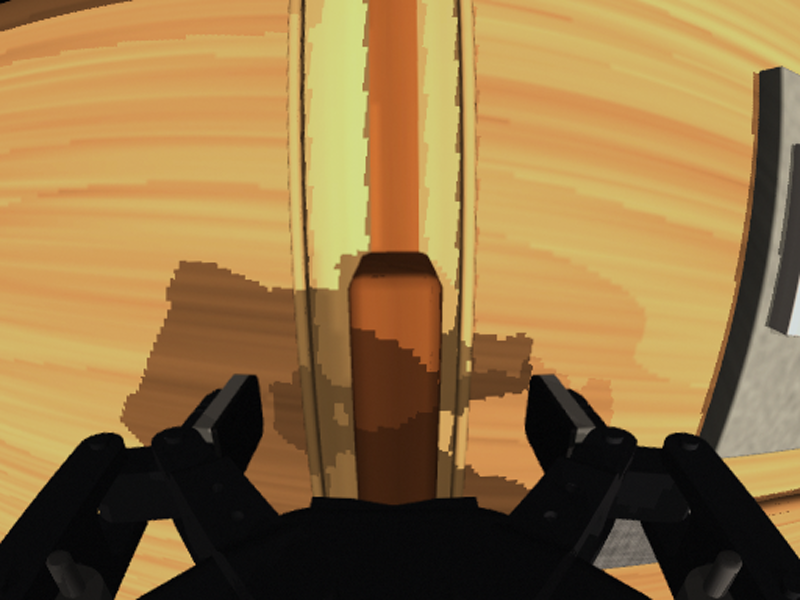

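The handle sits centred between the jaws (350–441, centre 395) and is aligned with the tray. Closing now, then a lift.

{"method": "send_rows", "body": {"rows": [{"tx": 0, "ty": 0, "tz": 0, "ax": 0, "ay": 0, "az": 0, "jaw": 0}, {"tx": 0, "ty": 0, "tz": 0, "ax": 0, "ay": 0, "az": 0, "jaw": 0}, {"tx": 0, "ty": 0, "tz": 0, "ax": 0, "ay": 0, "az": 0, "jaw": 0}, {"tx": 0, "ty": 0, "tz": 0, "ax": 0, "ay": 0, "az": 0, "jaw": 0}, {"tx": 0, "ty": 0, "tz": 0, "ax": 0, "ay": 0, "az": 0, "jaw": 0}, {"tx": 0, "ty": 0, "tz": 0, "ax": 0, "ay": 0, "az": 0, "jaw": 0}, {"tx": 0, "ty": 0, "tz": 0, "ax": 0, "ay": 0, "az": 0, "jaw": 0}, {"tx": 0, "ty": 0, "tz": 0, "ax": 0, "ay": 0, "az": 0, "jaw": 0}]}}

```text
time: 5.82
ee_pos: [0.4674, 0.3913, 0.1041]
orientation: [1.132, 1.257, -1.131]
ft_force: [-0.2, 0.2, 6.1]
width: 0.272
```

```bash
python3 - <<'E'
from h import *
print(snapw('w6').round(4), sensors.get_obs()['ft_force'],sensors.get_obs()['width']*85.4)
E
```

```text
[[ 3.000e-04  9.945e-01  1.043e-01  4.674e-01]
 [ 4.000e-04  1.043e-01 -9.945e-01  3.913e-01]
 [-1.000e+00  4.000e-04 -3.000e-04  1.041e-01]
 [ 0.000e+00  0.000e+00  0.000e+00  1.000e+00]] [ 0.2444923  -0.09574067  4.70731352] 23.435062973679717
```

View pics/w6.png

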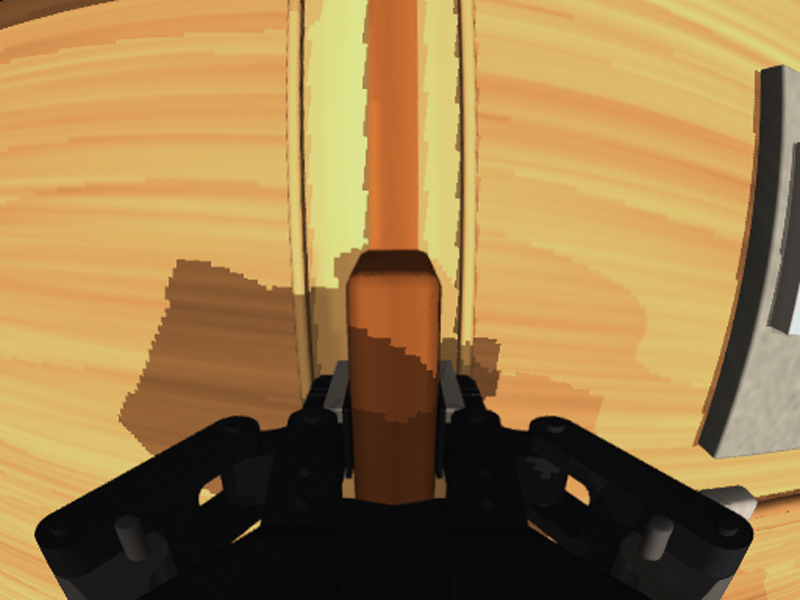

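Gripped at 23.4 mm (24 expected). Next I'll lift the stick and measure the track and cassette from w1 and w2 in enlarged crops.

{"method": "send_rows", "body": {"rows": [{"tx": 0, "ty": 0, "tz": 0.6, "ax": 0, "ay": 0, "az": 0, "jaw": 0}, {"tx": 0, "ty": 0, "tz": 1.5, "ax": 0, "ay": 0, "az": 0, "jaw": 0}, {"tx": 0, "ty": 0, "tz": 3, "ax": 0, "ay": 0, "az": 0, "jaw": 0}, {"tx": 0, "ty": 0, "tz": 5, "ax": 0, "ay": 0, "az": 0, "jaw": 0}, {"tx": 0, "ty": 0, "tz": 6.4, "ax": 0, "ay": 0, "az": 0, "jaw": 0}, {"tx": 0, "ty": 0, "tz": 6.4, "ax": 0, "ay": 0, "az": 0, "jaw": 0}]}}

```text
time: 6.62
ee_pos: [0.4678, 0.3921, 0.2675]
orientation: [1.137, 1.256, -1.127]
ft_force: [-0.4, -0.2, -1.7]
width: 0.277
```

```bash
cat > crop.py <<'E'
import cv2
def crop(src,u0,v0,w,h,s,out):
    i=cv2.imread(f'pics/{src}.png')[v0:v0+h,u0:u0+w]
    i=cv2.resize(i,None,fx=s,fy=s,interpolation=cv2.INTER_CUBIC)
    for k in range(0,w,20): cv2.putText(i,str(u0+k),(k*s,9),0,.35,(0,0,255),1);cv2.line(i,(k*s,10),(k*s,14),(0,0,255),1)
    for k in range(0,h,20): cv2.putText(i,str(v0+k),(0,k*s+4),0,.35,(0,0,255),1)
    return cv2.imwrite(f'pics/{out}.png',i)
E
python3 - <<'E'
from crop import *
from h import *
crop('w1_raw',145,45,170,145,4,'c1')
crop('w2_raw',130,55,180,145,4,'c2a')
crop('w2_raw',290,55,140,135,4,'c2b')
print(snapw('w7').round(4),sensors.get_obs()['width']*85.4)
cv2.imwrite('pics/side7.png',cv2.resize(viewer.snapshot('side')[:,:,::-1],(800,600)))
E
```

```text
[[ 0.0041  0.9946  0.1041  0.4678]
 [ 0.0038  0.1041 -0.9946  0.3921]
 [-1.      0.0045 -0.0033  0.2675]
 [ 0.      0.      0.      1.    ]] 23.231298925115688
```

View pics/c1.png

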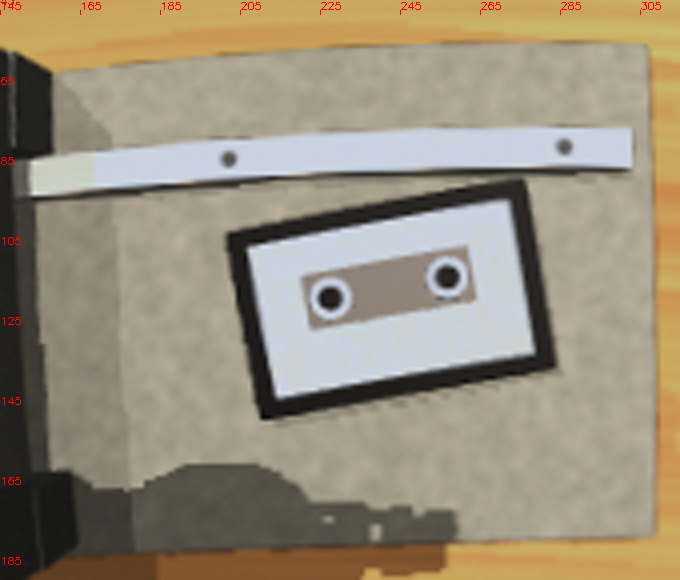

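View pics/c2a.png

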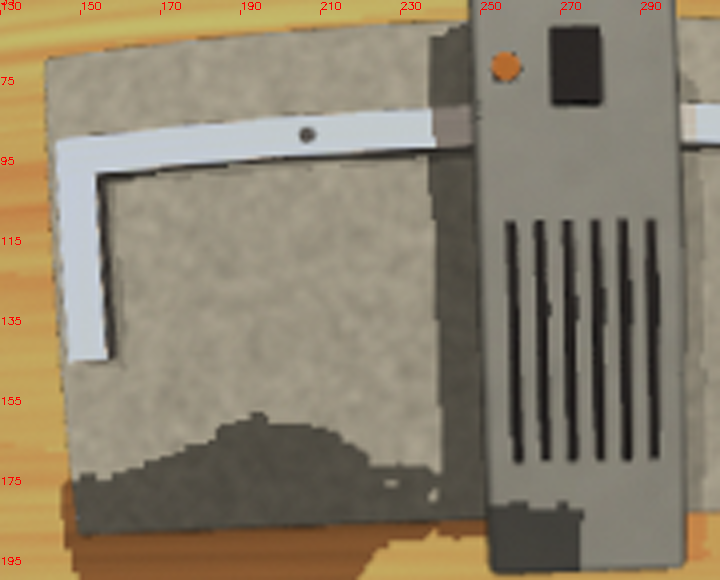

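View pics/c2b.png

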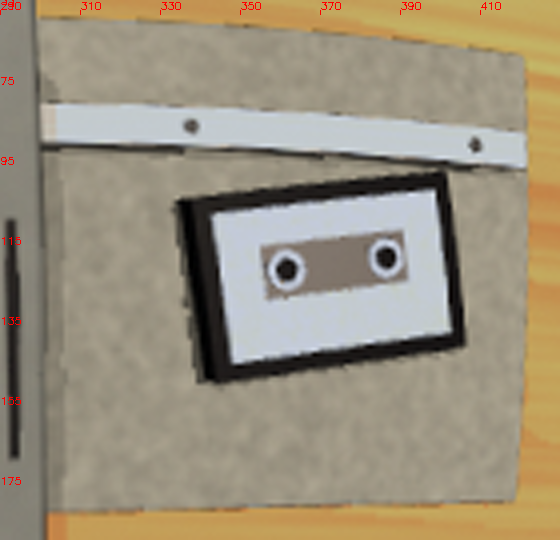

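View pics/side7.png

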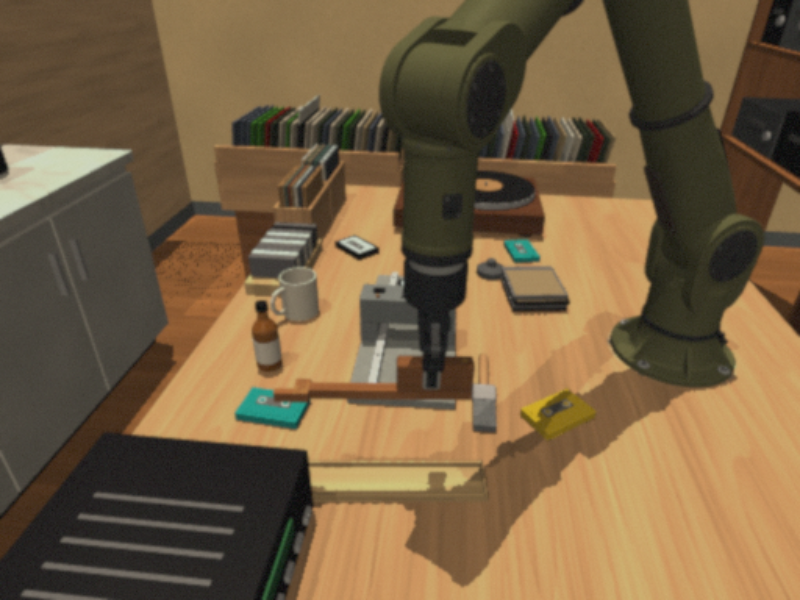

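View pics/w7.png

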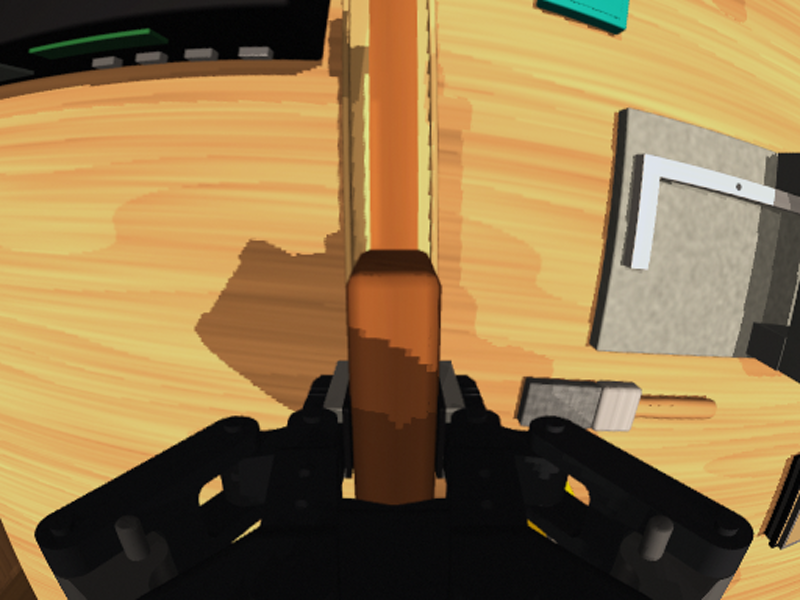

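The stick is held firmly and level. In w1 (raw pixels) the cassette corners are at (202,103), (276,90), (284,137) and (210.5,150). I'll fit the track and cassette poses from both views.

```bash
cat > m2.py <<'E'
from h import *
from scipy.optimize import least_squares
T={k:np.load(f'pics/{k}.npy') for k in('w1','w2')}
for n,a,b in [('deck in+x',(307.2,56),(420.8,69.5)),('deck in-x',(308.8,178.8),(418.8,180)),('cas RT',(276,90.2),(401.5,98.2)),('cas RB',(284,136.8),(406.5,141.5)),('hub1',(227.5,119.5),(361.8,122.2)),('hub2',(257,114),(386.8,119.2)),('fence in guid',(303,87),(421.5,97.2))]:
    p,e=tri([ray('wrist',a,T['w1']),ray('wrist',b,T['w2'])]);print(n,p.round(4),np.round(e,4))
C=[('w1',(85,-255,18),(307.2,56)),('w1',(-105,-255,18),(308.8,178.8)),('w1',(50,-240,32),(303,76.8)),('w1',(35,-240,32),(303,87)),
('w2',(85,195,18),(141.5,69.5)),('w2',(-105,195,18),(150,188.5)),('w2',(35,170,32),(154.2,99)),('w2',(85,-255,18),(420.8,69.5)),('w2',(-105,-255,18),(418.8,180)),('w2',(35,-240,32),(421.5,97.2))]
D=[('w1',(35,54.5),(202,103.2)),('w1',(35,-54.5),(276,90.2)),('w1',(-35,-54.5),(284,136.8)),('w1',(-35,54.5),(210.5,149.8)),('w2',(35,-54.5),(401.5,98.2)),('w2',(-35,-54.5),(406.5,141.5))]
def W(q,p):
    c,s=np.cos(q[2]),np.sin(q[2]);return np.array([q[0]+c*p[0]-s*p[1],q[1]+s*p[0]+c*p[1],p[2]])
f=lambda q:np.concatenate([proj('wrist',W(q,np.array(p)/1e3),T[w])-uv for w,p,uv in C])
s=least_squares(f,[.53,.03,0],loss='soft_l1');print('track',s.x.round(4),s.fun.reshape(-1,2).round(1).tolist())
g=lambda q:np.concatenate([proj('wrist',W(q,np.array([*p,35])/1e3),T[w])-uv for w,p,uv in D])
r=least_squares(g,[.53,-.12,.1]);print('cas',r.x.round(4),r.fun.reshape(-1,2).round(1).tolist())
t=s.x;d=r.x[:2]-t[:2];c,sn=np.cos(t[2]),np.sin(t[2])
print('cas in track',c*d[0]+sn*d[1],-sn*d[0]+c*d[1],r.x[2]-t[2])
np.save('track.npy',t)
E
python3 m2.py
```

```text
deck in+x [ 0.6321 -0.2169  0.0153] [0.0005 0.0005]
deck in-x [ 0.4436 -0.2217  0.0169] [0. 0.]
cas RT [ 0.5764 -0.1683  0.0337] [0.0002 0.0002]
cas RB [ 0.5089 -0.18    0.0343] [0.0001 0.0001]
hub1 [ 0.5342 -0.0994  0.0369] [0.0003 0.0003]
hub2 [ 0.5415 -0.1412  0.0369] [0.0001 0.0001]
fence in guid [ 0.5823 -0.2074  0.0319] [0.0002 0.0002]
track [0.5404 0.0349 0.028 ] [[0.8, -0.3], [0.9, 0.8], [-2.6, -0.0], [-2.3, -0.1], [-0.0, -0.2], [-0.2, 0.5], [0.7, -0.5], [1.2, -0.6], [0.8, 0.7], [-1.7, -0.0]]
cas [ 0.5335 -0.1209  0.1703] [[-1.1, -0.2], [0.4, -0.8], [0.4, 0.5], [-0.6, 0.5], [0.6, -0.4], [0.5, 0.5]]
cas in track -0.011242678655940197 -0.15556994213801184 0.1423395063863862
```

Deck corners come out at z ≈ 0.016 and the cassette top at ≈ 0.034, as expected. The track is at (0.540, 0.035) with yaw 0.028 rad. The cassette in the track frame is at x = -11 mm, y = -156 mm, yaw +0.142 rad. I'll carry the stick over and turn it to point along the feed. Then I'll square the cassette against the fence with the side of the head, and push it from behind with the notch.

{"method": "send_rows", "body": {"rows": [{"tx": 0, "ty": -1, "tz": 0.3, "ax": 0, "ay": 0, "az": 0, "jaw": 0}, {"tx": 0, "ty": -3, "tz": 0.6, "ax": 0, "ay": 0, "az": 0, "jaw": 0}, {"tx": 0, "ty": -5, "tz": 0.6, "ax": 0, "ay": 0, "az": 0.7, "jaw": 0}, {"tx": 0, "ty": -7.2, "tz": 0.6, "ax": 0, "ay": 0, "az": 2, "jaw": 0}, {"tx": 0, "ty": -9.4, "tz": 0.6, "ax": 0, "ay": 0, "az": 3.4, "jaw": 0}, {"tx": 0, "ty": -11.6, "tz": 0.6, "ax": 0, "ay": 0, "az": 4.8, "jaw": 0}, {"tx": 0, "ty": -13.8, "tz": 0.6, "ax": 0, "ay": 0, "az": 6.2, "jaw": 0}, {"tx": 0, "ty": -16, "tz": 0.6, "ax": 0, "ay": 0, "az": 7.6, "jaw": 0}, {"tx": 0, "ty": -18.2, "tz": 0.6, "ax": 0, "ay": 0, "az": 9, "jaw": 0}, {"tx": 0, "ty": -20.4, "tz": 0.6, "ax": 0, "ay": 0, "az": 10.4, "jaw": 0}, {"tx": -0.2, "ty": -22.4, "tz": 0.6, "ax": 0, "ay": 0, "az": 11.8, "jaw": 0}, {"tx": -0.36, "ty": -24.4, "tz": 0.6, "ax": 0, "ay": 0, "az": 13, "jaw": 0}]}}

```text
time: 8.22
ee_pos: [0.4572, -0.2205, 0.2776]
orientation: [0.08, 1.572, -0.078]
ft_force: [0.2, 0.0, -0.8]
width: 0.272
```

{"method": "send_rows", "body": {"rows": [{"tx": 0, "ty": -1.2, "tz": 0, "ax": 0, "ay": 0, "az": 0.8, "jaw": 0}, {"tx": 0, "ty": -2.02, "tz": 0, "ax": 0, "ay": 0, "az": 1.27, "jaw": 0}, {"tx": 0, "ty": -2.02, "tz": 0, "ax": 0, "ay": 0, "az": 1.27, "jaw": 0}, {"tx": 0, "ty": -2.02, "tz": 0, "ax": 0, "ay": 0, "az": 1.27, "jaw": 0}, {"tx": 0, "ty": -2.02, "tz": 0, "ax": 0, "ay": 0, "az": 1.27, "jaw": 0}]}}

```text
time: 8.85
ee_pos: [0.4584, -0.268, 0.2788]
orientation: [-0.023, 1.571, 0.023]
ft_force: [0.4, -0.2, -1.0]
width: 0.269
```

```bash
cat > st.py <<'E'
from h import *
t=np.load('track.npy');c,s=np.cos(t[2]),np.sin(t[2])
def st():
    T=tool();d=T[:2,3]-t[:2];o=sensors.get_obs()
    print('t',round(o['time'],2),'TCP',T[:3,3].round(4),'track mm',(1e3*np.array([c*d[0]+s*d[1],-s*d[0]+c*d[1]])).round(1),'stick yaw rel feed deg',round(np.degrees(np.arctan2(T[1,1],T[0,1])-t[2])-90,2),'tilt',T[:2,0].round(4),'f',o['ft_force'].round(1),'w',round(o['width']*85.4,1))
    return T
E
python3 - <<'E'
from st import *
st();snapw('w8')
cv2.imwrite('pics/side8.png',cv2.resize(viewer.snapshot('side')[:,:,::-1],(800,600)))
cv2.imwrite('pics/top8_raw.png',viewer.snapshot('top')[:,:,::-1])
from crop import crop
crop('top8_raw',190,150,160,120,5,'top8')
E
```

```text
t 8.85 TCP [ 0.4584 -0.268   0.2788] track mm [ -90.4 -300.5] stick yaw rel feed deg 0.08 tilt [-0.0004  0.0003] f [ 0.4 -0.2 -1. ] w 23.0
```

View pics/w8.png

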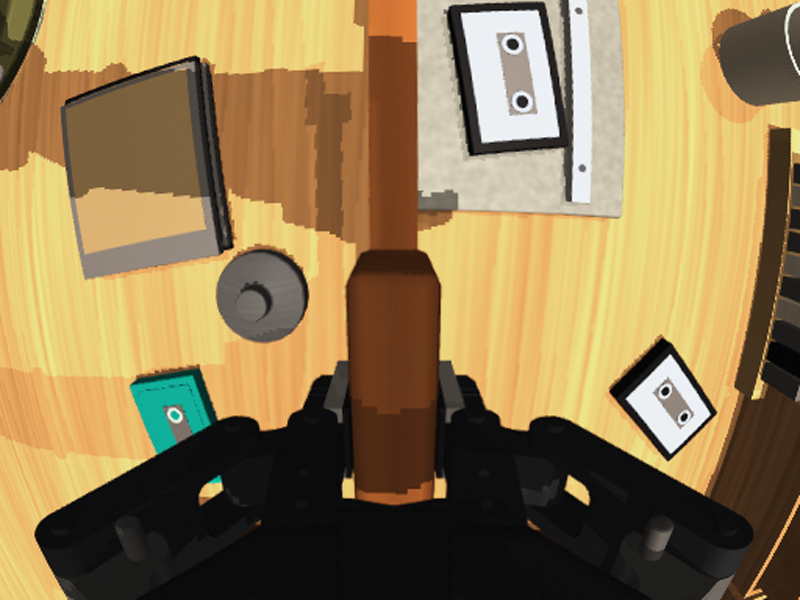

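View pics/top8.png

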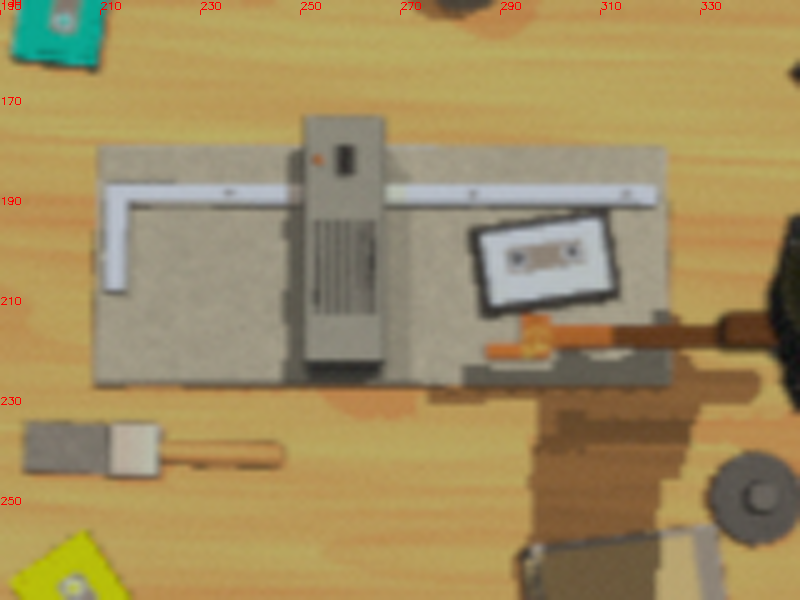

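The stick points along the feed with its lip on the side away from the fence, and the head at (297,217) is clear of the cassette. I'll lower it beside the cassette.

{"method": "send_rows", "body": {"rows": [{"tx": 0, "ty": 0, "tz": -1, "ax": 0, "ay": 0, "az": 0, "jaw": 0}, {"tx": 0, "ty": 0, "tz": -2.5, "ax": 0, "ay": 0, "az": 0, "jaw": 0}, {"tx": 0, "ty": 0, "tz": -4, "ax": 0, "ay": 0, "az": 0, "jaw": 0}, {"tx": 0, "ty": 0, "tz": -5.2, "ax": 0, "ay": 0, "az": 0, "jaw": 0}, {"tx": 0, "ty": 0, "tz": -6, "ax": 0, "ay": 0, "az": 0, "jaw": 0}, {"tx": 0, "ty": 0, "tz": -6.3, "ax": 0, "ay": 0, "az": 0, "jaw": 0}, {"tx": 0, "ty": 0, "tz": -6.3, "ax": 0, "ay": 0, "az": 0, "jaw": 0}, {"tx": 0, "ty": 0, "tz": -6.3, "ax": 0, "ay": 0, "az": 0, "jaw": 0}]}}

```text
time: 10.0
ee_pos: [0.4588, -0.2694, 0.1223]
orientation: [-0.022, 1.569, 0.021]
ft_force: [0.4, -0.2, -1.5]
width: 0.273
```

```bash
python3 - <<'E'
from st import *
st();snapw('w9')
cv2.imwrite('pics/top9_raw.png',viewer.snapshot('top')[:,:,::-1])
from crop import crop
crop('top9_raw',190,150,160,120,5,'top9')
i=viewer.snapshot('side')[:,:,::-1];cv2.imwrite('pics/side9_raw.png',i)
crop('side9_raw',200,160,150,110,5,'side9')
E
```

```text
t 10.0 TCP [ 0.4588 -0.2694  0.1223] track mm [ -90.1 -302. ] stick yaw rel feed deg -0.01 tilt [ 0.0013 -0.0007] f [ 0.4 -0.2 -1.5] w 23.3
```

View pics/w9.png

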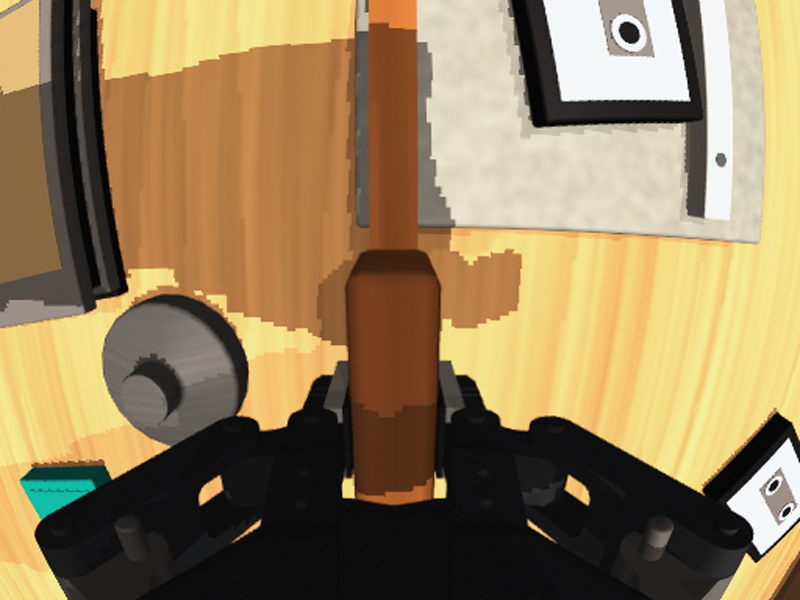

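View pics/top9.png

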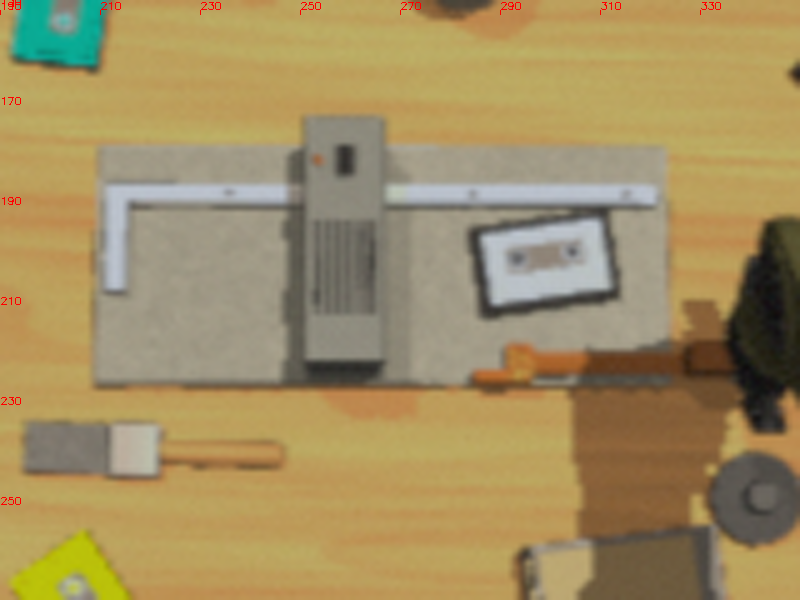

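View pics/side9.png

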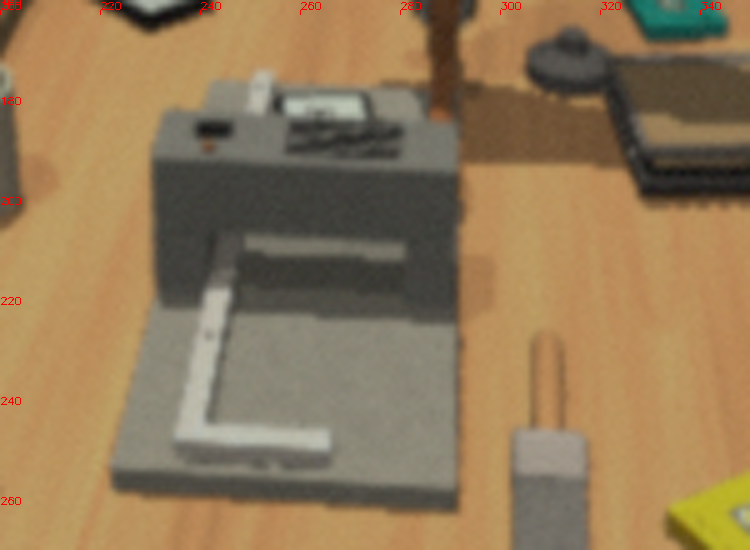

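```bash
python3 - <<'E'
from st import *
def W(x,y,z): return [t[0]+c*x-s*y,t[1]+s*x+c*y,z]
for n,p in dict(liptip=(-105,-96),liptip_in=(-95,-96),headR=(-75,-121),headRback=(-75,-141)).items():
    print(n,proj('top',W(p[0]/1e3,p[1]/1e3,.038)).round(1))
print('fence guide in/out',proj('top',W(.035,-.24,.032)).round(1),proj('top',W(.035,.17,.032)).round(1))
E
```

```text
liptip [284.  225.2]
liptip_in [284.  222.6]
headR [290.4 217.5]
headRback [295.6 217.5]
fence guide in/out [320.4 189.8] [215.4 189.5]
```

Stick projections match the picture to about 1 mm once a common 1 px offset is allowed for. Now a slow push towards the fence.

{"method": "send_rows", "body": {"rows": [{"tx": 0.3, "ty": 0.01, "tz": 0, "ax": 0, "ay": 0, "az": 0, "jaw": 0}, {"tx": 0.6, "ty": 0.02, "tz": 0, "ax": 0, "ay": 0, "az": 0, "jaw": 0}, {"tx": 0.8, "ty": 0.02, "tz": 0, "ax": 0, "ay": 0, "az": 0, "jaw": 0}, {"tx": 0.9, "ty": 0.03, "tz": 0, "ax": 0, "ay": 0, "az": 0, "jaw": 0}, {"tx": 1.0, "ty": 0.03, "tz": 0, "ax": 0, "ay": 0, "az": 0, "jaw": 0}, {"tx": 1.1, "ty": 0.03, "tz": 0, "ax": 0, "ay": 0, "az": 0, "jaw": 0}, {"tx": 1.2, "ty": 0.03, "tz": 0, "ax": 0, "ay": 0, "az": 0, "jaw": 0}, {"tx": 1.3, "ty": 0.04, "tz": 0, "ax": 0, "ay": 0, "az": 0, "jaw": 0}, {"tx": 1.4, "ty": 0.04, "tz": 0, "ax": 0, "ay": 0, "az": 0, "jaw": 0}, {"tx": 1.5, "ty": 0.04, "tz": 0, "ax": 0, "ay": 0, "az": 0, "jaw": 0}, {"tx": 1.5, "ty": 0.04, "tz": 0, "ax": 0, "ay": 0, "az": 0, "jaw": 0}]}}

```text
time: 11.52
ee_pos: [0.4961, -0.2683, 0.1214]
orientation: [-0.022, 1.57, 0.022]
ft_force: [-0.6, -0.7, -0.4]
width: 0.273
```

```bash
python3 - <<'E'
from st import *
st()
cv2.imwrite('pics/top10_raw.png',viewer.snapshot('top')[:,:,::-1])
from crop import crop
crop('top10_raw',260,170,80,65,10,'top10')
E
```

```text
t 11.53 TCP [ 0.4961 -0.2683  0.1214] track mm [ -52.7 -301.9] stick yaw rel feed deg -0.0 tilt [0.0004 0.0001] f [-0.6 -0.7 -0.4] w 23.3
```

View pics/top10.png

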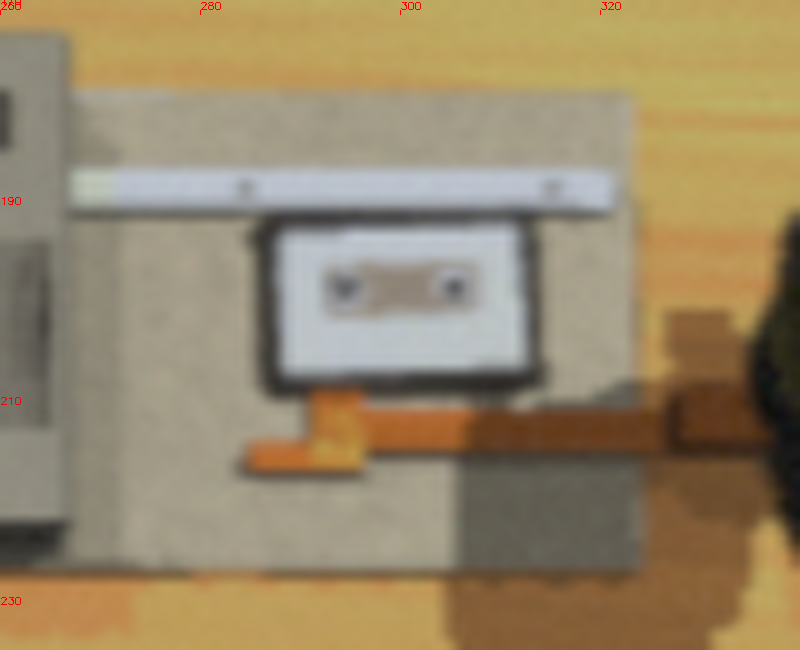

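The cassette is nearly flat and within a couple of millimetres of the fence. I'll press a little more.

{"method": "send_rows", "body": {"rows": [{"tx": 0.05, "ty": 0, "tz": 0, "ax": 0, "ay": 0, "az": 0, "jaw": 0}, {"tx": 0.1, "ty": 0, "tz": 0, "ax": 0, "ay": 0, "az": 0, "jaw": 0}, {"tx": 0.14, "ty": 0, "tz": 0, "ax": 0, "ay": 0, "az": 0, "jaw": 0}, {"tx": 0.14, "ty": 0, "tz": 0, "ax": 0, "ay": 0, "az": 0, "jaw": 0}]}}

```text
time: 12.08
ee_pos: [0.4994, -0.2684, 0.1214]
orientation: [-0.022, 1.571, 0.022]
ft_force: [0.2, -0.8, -1.0]
width: 0.273
```

```bash
python3 - <<'E'
from st import *
st()
cv2.imwrite('pics/top11_raw.png',viewer.snapshot('top')[:,:,::-1])
from crop import crop
crop('top11_raw',260,170,80,65,10,'top11')
E
```

```text
t 12.07 TCP [ 0.4994 -0.2684  0.1214] track mm [ -49.4 -302. ] stick yaw rel feed deg -0.0 tilt [0.0001 0.    ] f [ 0.2 -0.8 -1. ] w 23.3
```

View pics/top11.png

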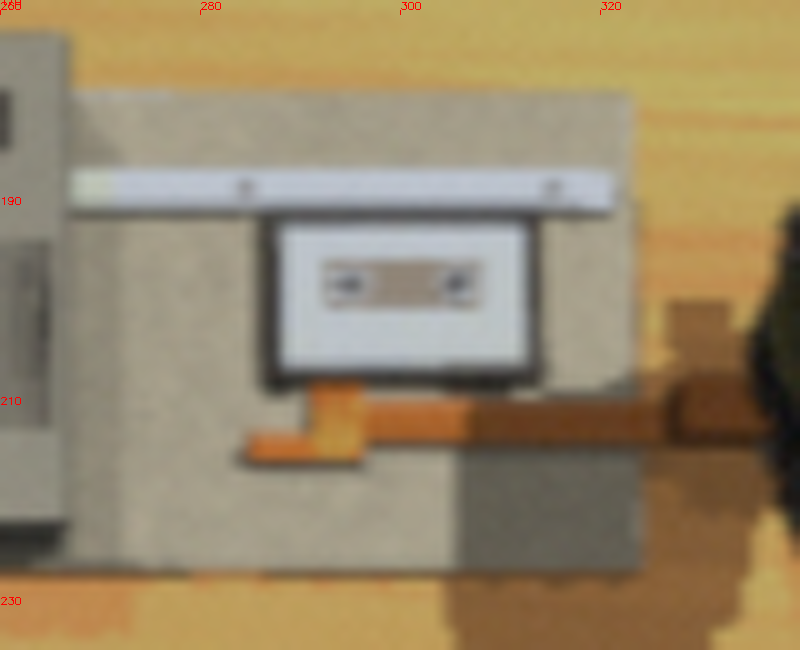

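{"method": "send_rows", "body": {"rows": [{"tx": 0.04, "ty": 0, "tz": 0, "ax": 0, "ay": 0, "az": 0, "jaw": 0}, {"tx": 0.08, "ty": 0, "tz": 0, "ax": 0, "ay": 0, "az": 0, "jaw": 0}, {"tx": 0.08, "ty": 0, "tz": 0, "ax": 0, "ay": 0, "az": 0, "jaw": 0}]}}

```text
time: 12.5
ee_pos: [0.5008, -0.2684, 0.1212]
orientation: [-0.022, 1.572, 0.022]
ft_force: [-3.5, -1.1, 0.1]
width: 0.274
```

```bash
python3 - <<'E'
from st import *
st();print(sensors.get_obs()['wrist_torque'].round(3))
cv2.imwrite('pics/top12_raw.png',viewer.snapshot('top')[:,:,::-1])
from crop import crop
crop('top12_raw',260,170,80,65,10,'top12')
E
```

```text
t 12.5 TCP [ 0.5008 -0.2684  0.1212] track mm [ -48.1 -302.1] stick yaw rel feed deg 0.02 tilt [-0.0013 -0.0001] f [-3.5 -1.1  0.1] w 23.4
[0.051 0.619 0.475]
```

View pics/top12.png

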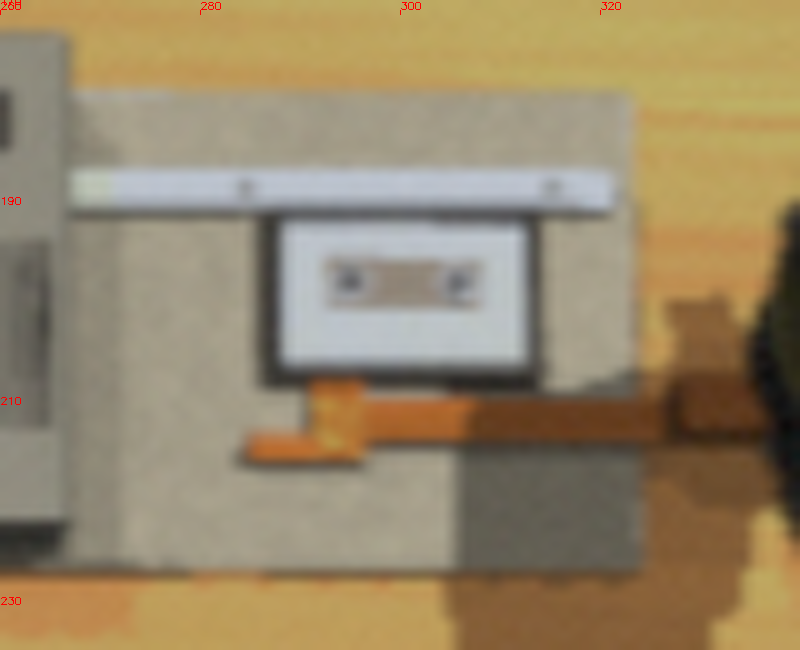

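The force rose to 3.5 N with the cassette flush, so it's square on the fence at about y ≈ -155, short of the eraser. I'll take its rear edge from the picture and then bring the stick round behind it.

```bash
python3 - <<'E'
from st import *
for uv in((286.2,200),(313.8,200),(300,208.6),(300,191.5)):
    p=atz('top',np.array(uv)-[.9,1.5],.035);d=p[:2]-t[:2];print(uv,(1e3*np.array([c*d[0]+s*d[1],-s*d[0]+c*d[1]])).round(1))
p=atz('top',(400,205),.05);print('turntable edge',p.round(3))
E
```

```text
(286.2, 200) [  -0.4 -102. ]
(313.8, 200) [-1.000e-01 -2.095e+02]
(300, 208.6) [ -34.  -155.3]
(300, 191.5) [  33.4 -156.2]
turntable edge [ 0.529 -0.509  0.05 ]
```

{"method": "send_rows", "body": {"rows": [{"tx": -0.24, "ty": 0, "tz": 0, "ax": 0, "ay": 0, "az": 0, "jaw": 0}, {"tx": -0.5, "ty": 0, "tz": 0, "ax": 0, "ay": 0, "az": 0, "jaw": 0}, {"tx": -0.48, "ty": -0.8, "tz": 0, "ax": 0, "ay": 0, "az": 0, "jaw": 0}, {"tx": -0.46, "ty": -1.8, "tz": 0, "ax": 0, "ay": 0, "az": 0, "jaw": 0}, {"tx": -0.42, "ty": -3, "tz": 0, "ax": 0, "ay": 0, "az": 0, "jaw": 0}, {"tx": -0.38, "ty": -4, "tz": 0, "ax": 0, "ay": 0, "az": 0, "jaw": 0}, {"tx": -0.38, "ty": -4, "tz": 0, "ax": 0, "ay": 0, "az": 0, "jaw": 0}, {"tx": -0.38, "ty": -4, "tz": 0, "ax": 0, "ay": 0, "az": 0, "jaw": 0}]}}

```text
time: 13.55
ee_pos: [0.4918, -0.3676, 0.1214]
orientation: [-0.022, 1.57, 0.023]
ft_force: [-0.1, 0.2, -1.0]
width: 0.276
```

```bash
python3 - <<'E'
from st import *
st()
cv2.imwrite('pics/top13_raw.png',viewer.snapshot('top')[:,:,::-1])
from crop import crop
crop('top13_raw',260,170,80,65,10,'top13')
E
```

```text
t 13.55 TCP [ 0.4918 -0.3676  0.1214] track mm [ -59.9 -401. ] stick yaw rel feed deg 0.01 tilt [0.0004 0.0008] f [-0.1  0.2 -1. ] w 23.5
```

View pics/top13.png

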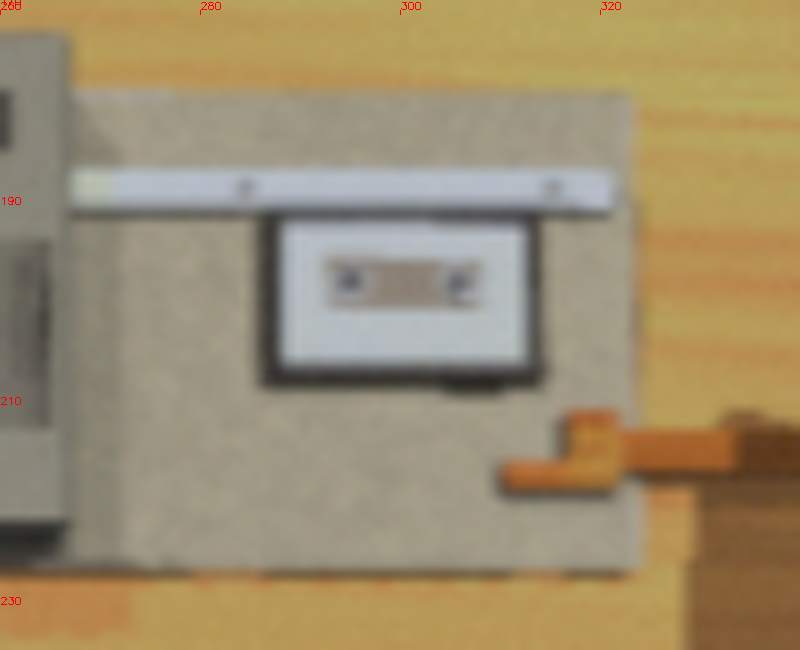

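The notch is aligned about 10 mm behind the cassette's rear edge: head at (319,214), cassette rear at u = 314. I'll move it in sideways, then forward.

{"method": "send_rows", "body": {"rows": [{"tx": 0.5, "ty": 0.01, "tz": 0, "ax": 0, "ay": 0, "az": 0, "jaw": 0}, {"tx": 0.9, "ty": 0.02, "tz": 0, "ax": 0, "ay": 0, "az": 0, "jaw": 0}, {"tx": 1.08, "ty": 0.03, "tz": 0, "ax": 0, "ay": 0, "az": 0, "jaw": 0}, {"tx": 1.08, "ty": 0.15, "tz": 0, "ax": 0, "ay": 0, "az": 0, "jaw": 0}, {"tx": 1.08, "ty": 0.27, "tz": 0, "ax": 0, "ay": 0, "az": 0, "jaw": 0}, {"tx": 1.14, "ty": 0.27, "tz": 0, "ax": 0, "ay": 0, "az": 0, "jaw": 0}, {"tx": 1.2, "ty": 0.27, "tz": 0, "ax": 0, "ay": 0, "az": 0, "jaw": 0}, {"tx": 1.24, "ty": 0.27, "tz": 0, "ax": 0, "ay": 0, "az": 0, "jaw": 0}, {"tx": 1.24, "ty": 0.27, "tz": 0, "ax": 0, "ay": 0, "az": 0, "jaw": 0}]}}

```text
time: 14.72
ee_pos: [0.5227, -0.3617, 0.1213]
orientation: [-0.022, 1.571, 0.022]
ft_force: [-0.3, -0.2, -0.9]
width: 0.273
```

```bash
python3 - <<'E'
from st import *
st()
cv2.imwrite('pics/top14_raw.png',viewer.snapshot('top')[:,:,::-1])
from crop import crop
crop('top14_raw',260,170,80,65,10,'top14')
E
```

```text
t 14.72 TCP [ 0.5227 -0.3617  0.1213] track mm [ -28.7 -396. ] stick yaw rel feed deg -0.0 tilt [-0.0002 -0.0001] f [-0.3 -0.2 -0.9] w 23.3
```

View pics/top14.png

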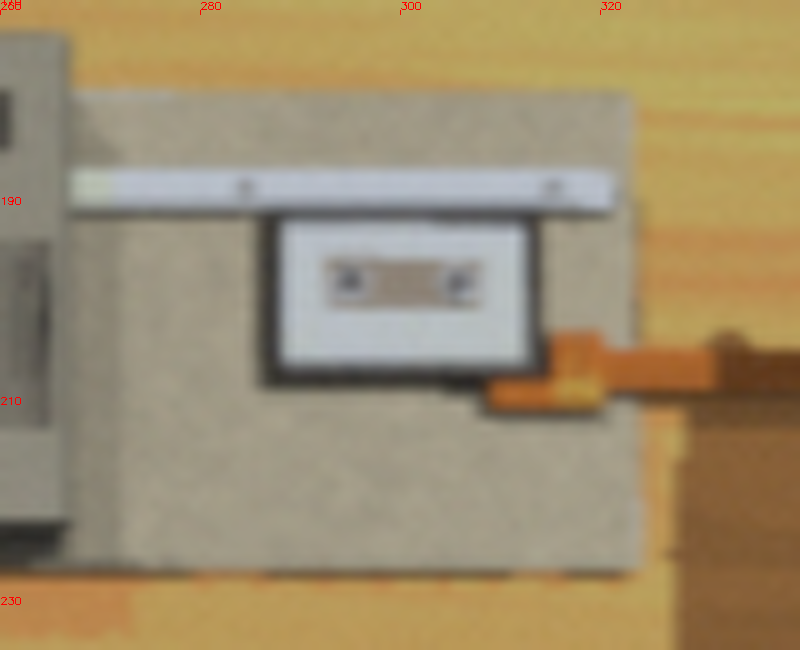

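The lip is just touching the cassette's side. I'll push the first 55 mm and then check the force.

{"method": "send_rows", "body": {"rows": [{"tx": 0.02, "ty": 0.1, "tz": 0, "ax": 0, "ay": 0, "az": 0, "jaw": 0}, {"tx": 0.02, "ty": 0.22, "tz": 0, "ax": 0, "ay": 0, "az": 0, "jaw": 0}, {"tx": 0.01, "ty": 0.4, "tz": 0, "ax": 0, "ay": 0, "az": 0, "jaw": 0}, {"tx": 0, "ty": 0.6, "tz": 0, "ax": 0, "ay": 0, "az": 0, "jaw": 0}, {"tx": 0, "ty": 0.85, "tz": 0, "ax": 0, "ay": 0, "az": 0, "jaw": 0}, {"tx": -0.01, "ty": 1.1, "tz": 0, "ax": 0, "ay": 0, "az": 0, "jaw": 0}, {"tx": -0.02, "ty": 1.35, "tz": 0, "ax": 0, "ay": 0, "az": 0, "jaw": 0}, {"tx": -0.02, "ty": 1.6, "tz": 0, "ax": 0, "ay": 0, "az": 0, "jaw": 0}, {"tx": -0.03, "ty": 1.85, "tz": 0, "ax": 0, "ay": 0, "az": 0, "jaw": 0}, {"tx": -0.04, "ty": 2.1, "tz": 0, "ax": 0, "ay": 0, "az": 0, "jaw": 0}, {"tx": -0.04, "ty": 2.2, "tz": 0, "ax": 0, "ay": 0, "az": 0, "jaw": 0}, {"tx": -0.04, "ty": 2.2, "tz": 0, "ax": 0, "ay": 0, "az": 0, "jaw": 0}]}}

```text
time: 16.27
ee_pos: [0.5218, -0.306, 0.1214]
orientation: [-0.022, 1.571, 0.023]
ft_force: [-2.1, 0.3, -2.3]
width: 0.274
```

```bash
python3 - <<'E'
from st import *
st()
cv2.imwrite('pics/top15_raw.png',viewer.snapshot('top')[:,:,::-1])
from crop import crop
crop('top15_raw',250,170,80,65,10,'top15')
E
```

```text
t 16.27 TCP [ 0.5218 -0.306   0.1214] track mm [ -28.1 -340.3] stick yaw rel feed deg 0.03 tilt [-0.0002  0.0006] f [-2.1  0.3 -2.3] w 23.4
```

View pics/top15.png

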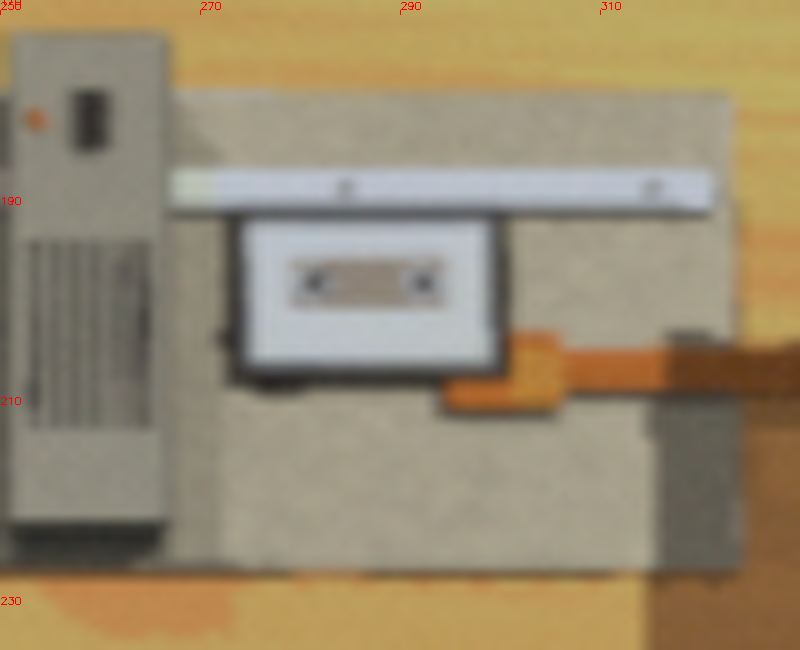

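Flat against the fence with about 2 N on the lip. On under the eraser.

{"method": "send_rows", "body": {"rows": [{"tx": 0, "ty": 0.15, "tz": 0, "ax": 0, "ay": 0, "az": 0, "jaw": 0}, {"tx": -0.01, "ty": 0.4, "tz": 0, "ax": 0, "ay": 0, "az": 0, "jaw": 0}, {"tx": -0.02, "ty": 0.7, "tz": 0, "ax": 0, "ay": 0, "az": 0, "jaw": 0}, {"tx": -0.03, "ty": 1.05, "tz": 0, "ax": 0, "ay": 0, "az": 0, "jaw": 0}, {"tx": -0.04, "ty": 1.4, "tz": 0, "ax": 0, "ay": 0, "az": 0, "jaw": 0}, {"tx": -0.05, "ty": 1.75, "tz": 0, "ax": 0, "ay": 0, "az": 0, "jaw": 0}, {"tx": -0.06, "ty": 2.1, "tz": 0, "ax": 0, "ay": 0, "az": 0, "jaw": 0}, {"tx": -0.07, "ty": 2.45, "tz": 0, "ax": 0, "ay": 0, "az": 0, "jaw": 0}, {"tx": -0.08, "ty": 2.8, "tz": 0, "ax": 0, "ay": 0, "az": 0, "jaw": 0}, {"tx": -0.09, "ty": 3.15, "tz": 0, "ax": 0, "ay": 0, "az": 0, "jaw": 0}, {"tx": -0.1, "ty": 3.4, "tz": 0, "ax": 0, "ay": 0, "az": 0, "jaw": 0}, {"tx": -0.1, "ty": 3.5, "tz": 0, "ax": 0, "ay": 0, "az": 0, "jaw": 0}]}}

```text
time: 17.82
ee_pos: [0.5193, -0.2186, 0.1214]
orientation: [-0.022, 1.571, 0.022]
ft_force: [-2.2, -1.0, -1.5]
width: 0.271
```

```bash
python3 - <<'E'
from st import *
st()
E
```

```text
t 17.82 TCP [ 0.5193 -0.2186  0.1214] track mm [ -28.2 -252.8] stick yaw rel feed deg 0.03 tilt [-0.0001  0.0001] f [-2.2 -1.  -1.5] w 23.1
```

{"method": "send_rows", "body": {"rows": [{"tx": 0, "ty": 0.15, "tz": 0, "ax": 0, "ay": 0, "az": 0, "jaw": 0}, {"tx": -0.01, "ty": 0.4, "tz": 0, "ax": 0, "ay": 0, "az": 0, "jaw": 0}, {"tx": -0.02, "ty": 0.75, "tz": 0, "ax": 0, "ay": 0, "az": 0, "jaw": 0}, {"tx": -0.03, "ty": 1.1, "tz": 0, "ax": 0, "ay": 0, "az": 0, "jaw": 0}, {"tx": -0.04, "ty": 1.5, "tz": 0, "ax": 0, "ay": 0, "az": 0, "jaw": 0}, {"tx": -0.05, "ty": 1.9, "tz": 0, "ax": 0, "ay": 0, "az": 0, "jaw": 0}, {"tx": -0.06, "ty": 2.3, "tz": 0, "ax": 0, "ay": 0, "az": 0, "jaw": 0}, {"tx": -0.07, "ty": 2.7, "tz": 0, "ax": 0, "ay": 0, "az": 0, "jaw": 0}, {"tx": -0.08, "ty": 3.1, "tz": 0, "ax": 0, "ay": 0, "az": 0, "jaw": 0}, {"tx": -0.1, "ty": 3.5, "tz": 0, "ax": 0, "ay": 0, "az": 0, "jaw": 0}, {"tx": -0.11, "ty": 3.8, "tz": 0, "ax": 0, "ay": 0, "az": 0, "jaw": 0}, {"tx": -0.11, "ty": 4.0, "tz": 0, "ax": 0, "ay": 0, "az": 0, "jaw": 0}]}}

```text
time: 19.32
ee_pos: [0.5165, -0.1185, 0.1214]
orientation: [-0.022, 1.571, 0.022]
ft_force: [-1.8, -2.8, -1.6]
width: 0.274
```

```bash
python3 - <<'E'
from st import *
st()
cv2.imwrite('pics/top16_raw.png',viewer.snapshot('top')[:,:,::-1])
from crop import crop
crop('top16_raw',200,165,100,70,8,'top16')
E
```

```text
t 19.32 TCP [ 0.5165 -0.1185  0.1214] track mm [ -28.1 -152.7] stick yaw rel feed deg 0.02 tilt [-0.0001  0.    ] f [-1.8 -2.8 -1.6] w 23.4
```

View pics/top16.png

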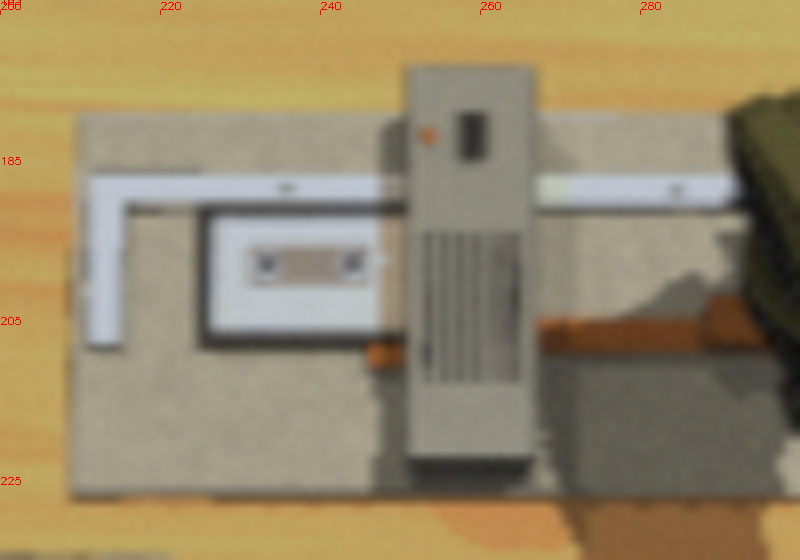

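It has passed through and is still flat, with about 33 mm to the stop. I'll approach it in small steps.

{"method": "send_rows", "body": {"rows": [{"tx": 0, "ty": 0.15, "tz": 0, "ax": 0, "ay": 0, "az": 0, "jaw": 0}, {"tx": -0.01, "ty": 0.4, "tz": 0, "ax": 0, "ay": 0, "az": 0, "jaw": 0}, {"tx": -0.02, "ty": 0.65, "tz": 0, "ax": 0, "ay": 0, "az": 0, "jaw": 0}, {"tx": -0.03, "ty": 0.9, "tz": 0, "ax": 0, "ay": 0, "az": 0, "jaw": 0}, {"tx": -0.03, "ty": 1.05, "tz": 0, "ax": 0, "ay": 0, "az": 0, "jaw": 0}, {"tx": -0.03, "ty": 1.15, "tz": 0, "ax": 0, "ay": 0, "az": 0, "jaw": 0}, {"tx": -0.04, "ty": 1.22, "tz": 0, "ax": 0, "ay": 0, "az": 0, "jaw": 0}, {"tx": -0.04, "ty": 1.27, "tz": 0, "ax": 0, "ay": 0, "az": 0, "jaw": 0}, {"tx": -0.04, "ty": 1.27, "tz": 0, "ax": 0, "ay": 0, "az": 0, "jaw": 0}]}}

```text
time: 20.5
ee_pos: [0.5156, -0.0872, 0.1214]
orientation: [-0.022, 1.571, 0.022]
ft_force: [-2.3, -1.1, -1.2]
width: 0.273
```

```bash
python3 - <<'E'
from st import *
st()
cv2.imwrite('pics/top17_raw.png',viewer.snapshot('top')[:,:,::-1])
from crop import crop
crop('top17_raw',200,165,100,70,8,'top17')
E
```

```text
t 20.5 TCP [ 0.5156 -0.0872  0.1214] track mm [ -28.2 -121.4] stick yaw rel feed deg -0.0 tilt [0.     0.0003] f [-2.3 -1.1 -1.2] w 23.3
```

View pics/top17.png

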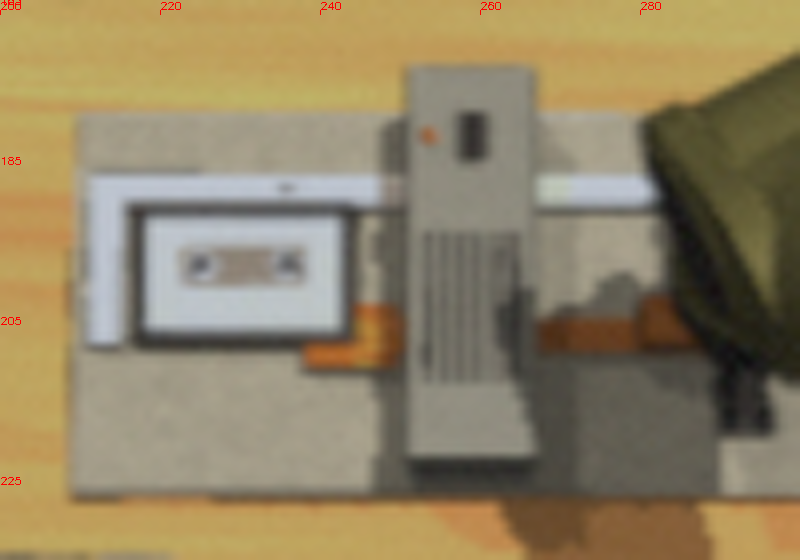

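Nearly at the stop, with about 1 px of gap left. Stepping a few millimetres more while watching the y force.

{"method": "send_rows", "body": {"rows": [{"tx": 0, "ty": 0.06, "tz": 0, "ax": 0, "ay": 0, "az": 0, "jaw": 0}, {"tx": 0, "ty": 0.12, "tz": 0, "ax": 0, "ay": 0, "az": 0, "jaw": 0}, {"tx": 0, "ty": 0.16, "tz": 0, "ax": 0, "ay": 0, "az": 0, "jaw": 0}, {"tx": 0, "ty": 0.16, "tz": 0, "ax": 0, "ay": 0, "az": 0, "jaw": 0}]}}

```text
time: 21.05
ee_pos: [0.5155, -0.0832, 0.1214]
orientation: [-0.022, 1.571, 0.022]
ft_force: [-2.5, -2.1, -1.9]
width: 0.277
```

```bash
python3 - <<'E'
from st import *
st()
cv2.imwrite('pics/top18_raw.png',viewer.snapshot('top')[:,:,::-1])
from crop import crop
crop('top18_raw',205,175,60,50,12,'top18')
E
```

```text
t 21.05 TCP [ 0.5155 -0.0832  0.1214] track mm [ -28.1 -117.3] stick yaw rel feed deg 0.01 tilt [-0.0001  0.0002] f [-2.5 -2.1 -1.9] w 23.6
```

View pics/top18.png

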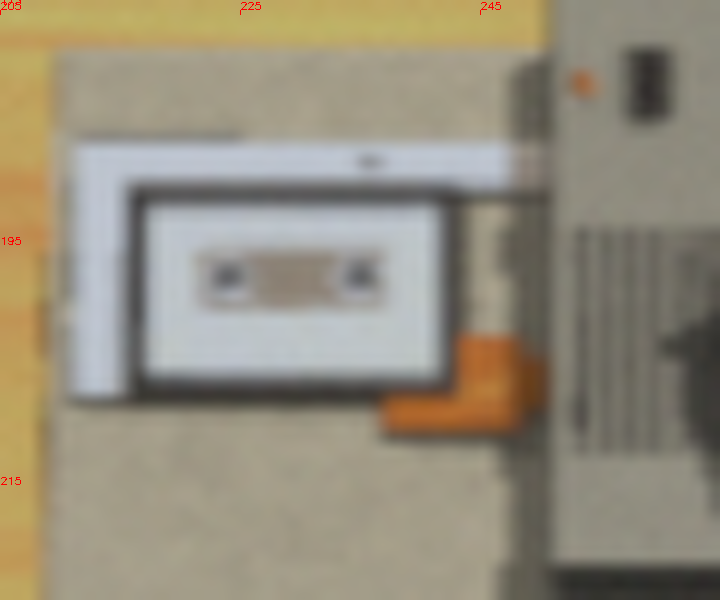

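{"method": "send_rows", "body": {"rows": [{"tx": 0, "ty": 0.04, "tz": 0, "ax": 0, "ay": 0, "az": 0, "jaw": 0}, {"tx": 0, "ty": 0.06, "tz": 0, "ax": 0, "ay": 0, "az": 0, "jaw": 0}, {"tx": 0, "ty": 0.06, "tz": 0, "ax": 0, "ay": 0, "az": 0, "jaw": 0}]}}

```text
time: 21.48
ee_pos: [0.5155, -0.082, 0.1214]
orientation: [-0.022, 1.571, 0.022]
ft_force: [-2.5, -2.4, -1.0]
width: 0.272
```

```bash
python3 - <<'E'
from st import *
st()
E
```

```text
t 21.48 TCP [ 0.5155 -0.082   0.1214] track mm [ -28.1 -116.1] stick yaw rel feed deg -0.01 tilt [-0.0002 -0.0002] f [-2.5 -2.4 -1. ] w 23.2
```

{"method": "send_rows", "body": {"rows": [{"tx": 0, "ty": 0.04, "tz": 0, "ax": 0, "ay": 0, "az": 0, "jaw": 0}, {"tx": 0, "ty": 0.08, "tz": 0, "ax": 0, "ay": 0, "az": 0, "jaw": 0}, {"tx": 0, "ty": 0.08, "tz": 0, "ax": 0, "ay": 0, "az": 0, "jaw": 0}]}}

```text
time: 21.85
ee_pos: [0.5154, -0.0817, 0.1214]
orientation: [-0.023, 1.571, 0.019]
ft_force: [-3.7, -7.5, 0.6]
width: 0.27
```

```bash
python3 - <<'E'
from st import *
st()
cv2.imwrite('pics/top19_raw.png',viewer.snapshot('top')[:,:,::-1])
from crop import crop
crop('top19_raw',205,175,60,50,12,'top19')
E
```

```text
t 21.85 TCP [ 0.5154 -0.0817  0.1214] track mm [ -28.3 -115.9] stick yaw rel feed deg -0.09 tilt [-0.0006 -0.0027] f [-3.7 -7.5  0.6] w 23.1
```

View pics/top19.png

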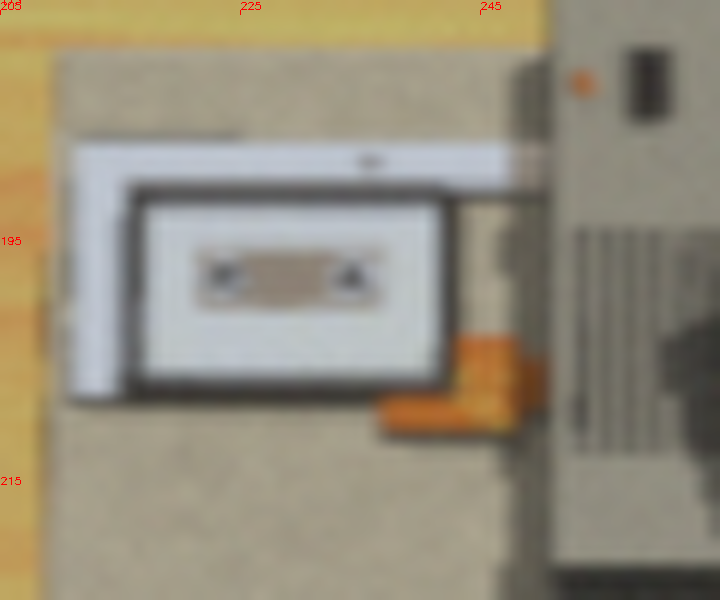

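The y force rose to 7.5 N, so it's at the stop. I'll ease the lip off sideways first, then back the stick straight out of the tunnel.

{"method": "send_rows", "body": {"rows": [{"tx": -0.03, "ty": -0.06, "tz": 0, "ax": 0, "ay": 0, "az": 0, "jaw": 0}, {"tx": -0.1, "ty": -0.1, "tz": 0, "ax": 0, "ay": 0, "az": 0, "jaw": 0}, {"tx": -0.25, "ty": -0.15, "tz": 0, "ax": 0, "ay": 0, "az": 0, "jaw": 0}, {"tx": -0.25, "ty": -0.4, "tz": 0, "ax": 0, "ay": 0, "az": 0, "jaw": 0}, {"tx": -0.23, "ty": -1.2, "tz": 0, "ax": 0, "ay": 0, "az": 0, "jaw": 0}, {"tx": -0.2, "ty": -2.4, "tz": 0, "ax": 0, "ay": 0, "az": 0, "jaw": 0}, {"tx": -0.17, "ty": -3.6, "tz": 0, "ax": 0, "ay": 0, "az": 0, "jaw": 0}, {"tx": -0.14, "ty": -4.8, "tz": 0, "ax": 0, "ay": 0, "az": 0, "jaw": 0}, {"tx": -0.1, "ty": -6, "tz": 0, "ax": 0, "ay": 0, "az": 0, "jaw": 0}, {"tx": -0.06, "ty": -7, "tz": 0, "ax": 0, "ay": 0, "az": 0, "jaw": 0}, {"tx": -0.06, "ty": -7.2, "tz": 0, "ax": 0, "ay": 0, "az": 0, "jaw": 0}, {"tx": -0.06, "ty": -7.2, "tz": 0, "ax": 0, "ay": 0, "az": 0, "jaw": 0}]}}

```text
time: 23.4
ee_pos: [0.5141, -0.2594, 0.1213]
orientation: [-0.021, 1.57, 0.022]
ft_force: [-0.1, -0.5, -0.3]
width: 0.269
```

```bash
python3 - <<'E'
from st import *
st()
cv2.imwrite('pics/top20_raw.png',viewer.snapshot('top')[:,:,::-1])
from crop import crop
crop('top20_raw',205,170,130,65,6,'top20')
E
```

```text
t 23.4 TCP [ 0.5141 -0.2594  0.1213] track mm [ -34.6 -293.5] stick yaw rel feed deg -0.01 tilt [0.0002 0.0008] f [-0.1 -0.5 -0.3] w 23.0
```

View pics/top20.png

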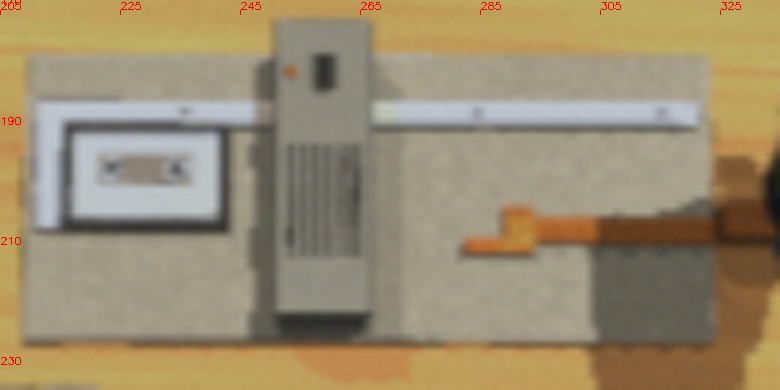

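The cassette stayed at the stop, flat on the fence (front edge u ≈ 216, fence along v ≈ 191). I'll raise the stick and carry it back.

{"method": "send_rows", "body": {"rows": [{"tx": 0, "ty": 0, "tz": 1, "ax": 0, "ay": 0, "az": 0, "jaw": 0}, {"tx": 0, "ty": 0, "tz": 2.5, "ax": 0, "ay": 0, "az": 0, "jaw": 0}, {"tx": 0, "ty": 0, "tz": 4.2, "ax": 0, "ay": 0, "az": 0, "jaw": 0}, {"tx": -0.3, "ty": 0.5, "tz": 5.6, "ax": 0, "ay": 0, "az": -1, "jaw": 0}, {"tx": -0.6, "ty": 2, "tz": 6.4, "ax": 0, "ay": 0, "az": -2.5, "jaw": 0}, {"tx": -0.9, "ty": 4, "tz": 6.6, "ax": 0, "ay": 0, "az": -4, "jaw": 0}, {"tx": -1.2, "ty": 6, "tz": 6.6, "ax": 0, "ay": 0, "az": -5.5, "jaw": 0}, {"tx": -1.5, "ty": 8, "tz": 6.6, "ax": 0, "ay": 0, "az": -7, "jaw": 0}, {"tx": -1.8, "ty": 10, "tz": 6.6, "ax": 0, "ay": 0, "az": -8.5, "jaw": 0}, {"tx": -1.87, "ty": 12, "tz": 6.6, "ax": 0, "ay": 0, "az": -10, "jaw": 0}, {"tx": -1.87, "ty": 14, "tz": 6.6, "ax": 0, "ay": 0, "az": -11.5, "jaw": 0}, {"tx": -1.87, "ty": 16, "tz": 6.6, "ax": 0, "ay": 0, "az": -13, "jaw": 0}]}}

```text
time: 24.95
ee_pos: [0.4661, 0.143, 0.2866]
orientation: [1.035, 1.311, -1.034]
ft_force: [0.7, 0.0, -1.1]
width: 0.278
```

{"method": "send_rows", "body": {"rows": [{"tx": 0, "ty": 2, "tz": 0, "ax": 0, "ay": 0, "az": -1.27, "jaw": 0}, {"tx": 0, "ty": 4, "tz": 0, "ax": 0, "ay": 0, "az": -1.27, "jaw": 0}, {"tx": 0, "ty": 6, "tz": 0, "ax": 0, "ay": 0, "az": -1.27, "jaw": 0}, {"tx": 0, "ty": 8, "tz": 0, "ax": 0, "ay": 0, "az": -1.27, "jaw": 0}, {"tx": 0, "ty": 9.4, "tz": 0, "ax": 0, "ay": 0, "az": -1.27, "jaw": 0}, {"tx": 0, "ty": 10.03, "tz": 0, "ax": 0, "ay": 0, "az": -1.27, "jaw": 0}, {"tx": 0, "ty": 10.03, "tz": 0, "ax": 0, "ay": 0, "az": -1.27, "jaw": 0}, {"tx": 0, "ty": 10.03, "tz": 0, "ax": 0, "ay": 0, "az": -1.27, "jaw": 0}]}}

```text
time: 25.95
ee_pos: [0.4676, 0.3893, 0.2863]
orientation: [1.132, 1.255, -1.134]
ft_force: [0.4, -0.4, -1.0]
width: 0.277
```

```bash
python3 - <<'E'
from st import *
st();T=snapw('w21');print(np.degrees(np.arctan2(T[1,1],T[0,1])))
cv2.imwrite('pics/top21.png',cv2.resize(viewer.snapshot('top')[:,:,::-1],(800,600)))
E
```

```text
t 25.95 TCP [0.4676 0.3893 0.2863] track mm [-62.9 356.3] stick yaw rel feed deg -85.7 tilt [ 0.0001 -0.0015] f [ 0.4 -0.4 -1. ] w 23.6
5.907767108220853
```

View pics/w21.png

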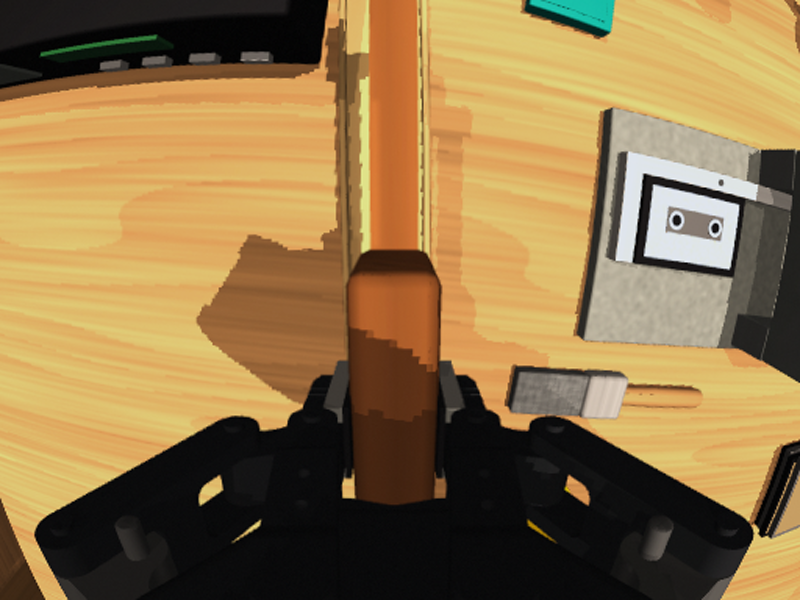

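View pics/top21.png

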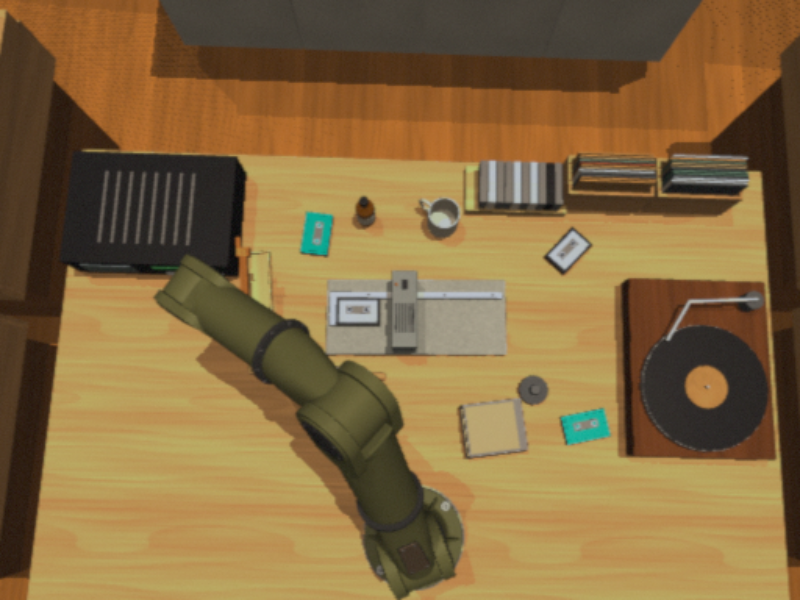

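The stick hasn't shifted in the hand and lines up over the tray. I'll correct y by 2 mm and lower it straight down, the reverse of the lift.

{"method": "send_rows", "body": {"rows": [{"tx": 0, "ty": 0.08, "tz": -0.5, "ax": 0, "ay": 0, "az": 0, "jaw": 0}, {"tx": 0, "ty": 0.08, "tz": -2, "ax": 0, "ay": 0, "az": 0, "jaw": 0}, {"tx": 0, "ty": 0.08, "tz": -3.6, "ax": 0, "ay": 0, "az": 0, "jaw": 0}, {"tx": 0, "ty": 0.08, "tz": -5, "ax": 0, "ay": 0, "az": 0, "jaw": 0}, {"tx": 0, "ty": 0.08, "tz": -6, "ax": 0, "ay": 0, "az": 0, "jaw": 0}, {"tx": 0, "ty": 0.08, "tz": -6.6, "ax": 0, "ay": 0, "az": 0, "jaw": 0}, {"tx": 0, "ty": 0.08, "tz": -7, "ax": 0, "ay": 0, "az": 0, "jaw": 0}, {"tx": 0, "ty": 0.08, "tz": -7.15, "ax": 0, "ay": 0, "az": 0, "jaw": 0}, {"tx": 0, "ty": 0.08, "tz": -7.15, "ax": 0, "ay": 0, "az": 0, "jaw": 0}]}}

```text
time: 27.18
ee_pos: [0.4675, 0.3931, 0.108]
orientation: [1.133, 1.257, -1.131]
ft_force: [-0.3, -0.7, -1.4]
width: 0.269
```

```bash
python3 - <<'E'
from st import *
st();snapw('w22')
E
```

```text
t 27.18 TCP [0.4675 0.3931 0.108 ] track mm [-62.9 360.1] stick yaw rel feed deg -85.62 tilt [0.0005 0.0005] f [-0.3 -0.7 -1.4] w 23.0
```

View pics/w22.png

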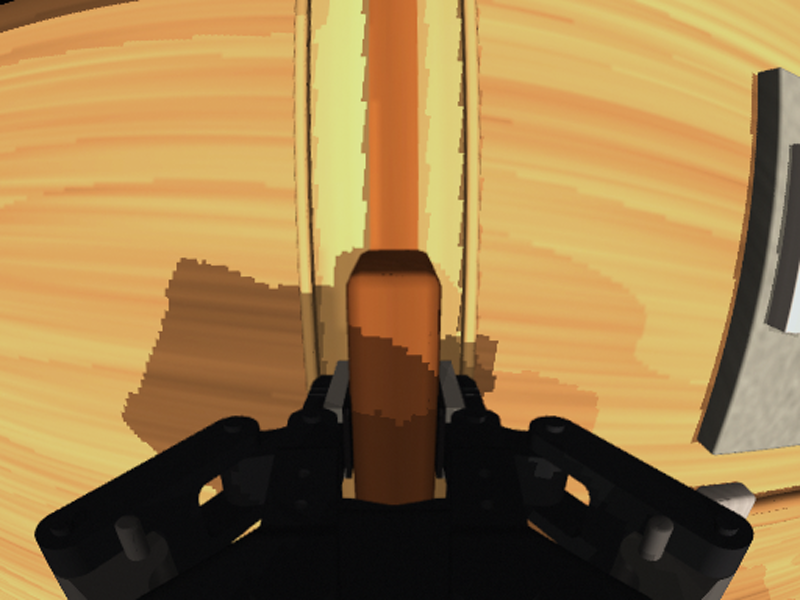

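The stick is centred between the tray walls (walls at 305 and 468, stick at 395). I'll lower the last 3–4 mm and release.

{"method": "send_rows", "body": {"rows": [{"tx": 0, "ty": -0.03, "tz": -0.08, "ax": 0, "ay": 0, "az": 0, "jaw": 0}, {"tx": 0, "ty": -0.03, "tz": -0.14, "ax": 0, "ay": 0, "az": 0, "jaw": 0}, {"tx": 0, "ty": -0.03, "tz": -0.16, "ax": 0, "ay": 0, "az": 0, "jaw": 0}, {"tx": 0, "ty": -0.03, "tz": -0.16, "ax": 0, "ay": 0, "az": 0, "jaw": 0}]}}

```text
time: 27.72
ee_pos: [0.4674, 0.3921, 0.1041]
orientation: [1.132, 1.256, -1.132]
ft_force: [-1.1, -2.2, 6.0]
width: 0.274
```

{"method": "send_rows", "body": {"rows": [{"tx": 0, "ty": 0, "tz": 0, "ax": 0, "ay": 0, "az": 0, "jaw": 30}, {"tx": 0, "ty": 0, "tz": 0, "ax": 0, "ay": 0, "az": 0, "jaw": 45}, {"tx": 0, "ty": 0, "tz": 0, "ax": 0, "ay": 0, "az": 0, "jaw": 65}, {"tx": 0, "ty": 0, "tz": 0, "ax": 0, "ay": 0, "az": 0, "jaw": 70}, {"tx": 0, "ty": 0, "tz": 0, "ax": 0, "ay": 0, "az": 0, "jaw": 70}, {"tx": 0, "ty": 0, "tz": 0, "ax": 0, "ay": 0, "az": 0, "jaw": 70}, {"tx": 0, "ty": 0, "tz": 1, "ax": 0, "ay": 0, "az": 0, "jaw": 70}, {"tx": 0, "ty": 0, "tz": 3, "ax": 0, "ay": 0, "az": 0, "jaw": 70}, {"tx": 0, "ty": 0, "tz": 5, "ax": 0, "ay": 0, "az": 0, "jaw": 70}, {"tx": -0.5, "ty": -1, "tz": 7, "ax": 0, "ay": 0, "az": 0, "jaw": 70}, {"tx": -1, "ty": -3, "tz": 7, "ax": 0, "ay": 0, "az": 0, "jaw": 70}, {"tx": -1, "ty": -3, "tz": 7, "ax": 0, "ay": 0, "az": 0, "jaw": 70}]}}

```text
time: 29.22
ee_pos: [0.4422, 0.3133, 0.2792]
orientation: [1.133, 1.252, -1.136]
ft_force: [0.5, 0.2, -0.4]
width: 0.821
```

```bash
python3 - <<'E'
from st import *
st();snapw('w23')
cv2.imwrite('pics/side23.png',cv2.resize(viewer.snapshot('side')[:,:,::-1],(800,600)))
E
```

```text
t 29.23 TCP [0.4422 0.3133 0.2792] track mm [-90.4 281. ] stick yaw rel feed deg -85.84 tilt [ 0.0011 -0.0031] f [ 0.5  0.2 -0.4] w 70.1
```

View pics/w23.png

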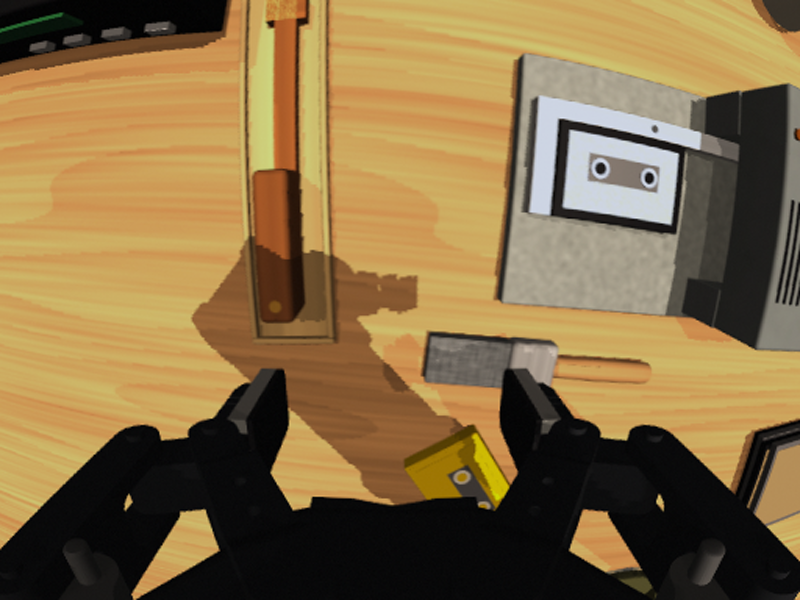

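View pics/side23.png

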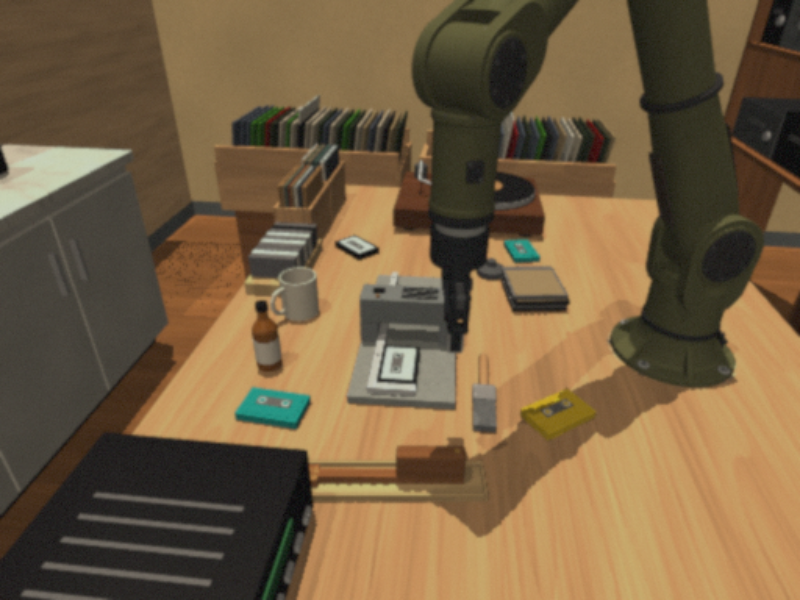

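The stick lies flat in the tray, as in the first side view. The cassette sits in the corner of fence and stop, and the gripper is clear. One numeric check of the cassette before handing in.

```bash
python3 - <<'E'
from st import *
from scipy.optimize import least_squares
T=np.load('pics/w23.npy');k=1.5625
px=np.array([(565,119),(684,150),(673,234),(552,216)])/k
D=[(35,54.5),(35,-54.5),(-35,-54.5),(-35,54.5)]
def W(q,p):
    a,b=np.cos(q[2]),np.sin(q[2]);return np.array([q[0]+a*p[0]-b*p[1],q[1]+b*p[0]+a*p[1],.035])
g=lambda q:np.concatenate([proj('wrist',W(q,np.array(p)/1e3),T)-u for p,u in zip(D,px)])
r=least_squares(g,[.54,.15,.03]);d=r.x[:2]-t[:2]
print('cassette in track',1e3*(c*d[0]+s*d[1]),1e3*(-s*d[0]+c*d[1]),r.x[2]-t[2],r.fun.round(1))
from cell import ticket
ticket.finish_job()
E
```

```text
cassette in track -0.35394842960882006 117.39604290745001 -0.021624499040901753 [-2.1 -0.5  1.8 -0.7  1.8  1.9 -0.5 -0.4]
the job is handed in; nothing more can be done
```

The cassette is at the end stop, flat on the fence, and the stick is back in its tray; I handed the job in at about 29 s of the 72 s. No verdict was reported.

**What I did:** I gripped the stick by its handle and squared the cassette against the fence with the side of the notched head, about 3.5 N. Then I put the notch behind it and pushed it under the eraser to the stop with about 2 N on the lip. At the stop the force rose to 7.5 N. I eased the lip off, backed the stick out of the tunnel and laid it back in the tray, handle up.

**Last checks:**
- **Cassette:** the final fit puts it at x = -0.4 mm, y = 117.4 mm and 0.022 rad from parallel, all within limits. The y value is 1.9 mm more than the 115.5 mm expected at the stop. That is about my measuring error, since the fit left up to 2 px.
- **Stick:** it lies flat between the tray walls, released, and looks as it did at the start.
- **Gripper and bystanders:** the gripper is clear of everything. The last pictures show the bystanders where they started, but I did not measure them.

The first move call was refused because the rows were missing keys; nothing moved. I saw no other failures or disagreements.

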